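# Roll a feed roller home against its stop and bolt it in

### The arm

A 6-joint arm with a two-finger parallel gripper is mounted at the origin on the work surface. World frame = base frame: x ahead of the robot, y to its left, z up, the work surface at z = 0. Lengths are in m, angles in rad, forces in N, time in s.
With the tool pointing down it reaches from about 0.225 to 0.875 m from the base axis. Payload 3.4 kg.
Tool frame: the origin (TCP) lies at the very end of the fingers, on their centre line; the grasp point (between the pads) lies 19 mm behind it; y points along the fingers, x is the direction in which the jaws open and shut, and the axes are right-handed (so a half turn about y gives the same grasp; the last joint's range is limited). The gripper opens to 85 mm and grips with 20 to 120 N. Pads are 22 mm wide; open, the fingers measure 114 mm over their backs; the gripper's body (76 mm by 85 mm) begins 54 mm behind the grasp point. The pads swing forward as they close: fully open they stand 13 mm farther back than shut.
Start: joints at [1.088, 0.276, 1.505, -0, 1.361, -0.121], TCP at [0.204, 0.538, 0.231] pointing down, gripper open.
Joint ranges: [-2.89, 2.89], [-0.75, 2.08], [0.22, 2.7], [-1.18, 4.32], [0.11, 2.71], [-2.7, 2.7]. Speed limits (rad/s): [2.57, 2.57, 3.14, 3.14, 3.14, 3.14].

### API

Orientations are given as [roll, pitch, yaw] about the fixed x, y, z axes, in that order (R = Rz(yaw) Ry(pitch) Rx(roll)).
In Python, from station import arm gives the robot as it stands. The module is installed in compiled form; this text tells all that it offers.
- The arm moves only by the tool move_arm, never from a script. Its arguments are lists of equal length, an entry for each row: "gripper": the closure in counts, from 0 (fully open) to 255 (shut); "slide": the shift along the tool's x, y, z in m, a list of three; "turn": the turn, a rotation vector about the tool's x, y, z in degrees, a list of three. In form: {"gripper": [gripper, ...], "slide": [[dx, dy, dz], ...], "turn": [[ax, ay, az], ...]}. A call has 1 to 5 rows; each row is the pose to reach, as a shift and turn from the pose commanded when the call began, along the tool's axes at that moment; what a row does not reach only later rows make up. A row lasts 1/12 s, in which the tool goes at most 41.7 mm and 7.16 degrees, less where a joint would pass 70% of its speed; a pose out of reach is approached as far as the arm can. A call with a gripper value outside its range is refused whole. The fingers move at their own pace and stop on an object; "grip_force" is the grip in N (left out, the last holds). Time passes only in rows, so rows that repeat a pose let the fingers close. It gives the time, the measured TCP pose, the force and the opening at its end, in the units of the state.
- arm.observe(): the state, without advancing time (a new reading comes with each control period).
- arm.capture(name): name is "side" or "top"; returns (picture, depth): 400x640x3 uint8, blue, green, red; 400x640 float32, m along the optical axis (not along the pixel's ray), 0 where there is no reading.
- arm.camera_info(name): a dict with "mtx" (3x3 intrinsics, pixels), "rvec" (rotation vector, rad) and "tvec" (3), from world to camera coordinates, as OpenCV has them. Camera axes: x right, y down, z forward; pixel columns grow to the right and rows downward; lengths in m; the calibration is good to about 2 mm. A picture is of the moment at which its call begins. camera_info takes no time and is no camera call.
- arm.finish_job(): hands the job in, once; it reports no verdict.
The state is a dict: "time": time; "joints": joint angles; "joint_vel": joint speeds; "joint_efforts": joint torques, N m; "eef_pos": TCP position; "tool_rot": TCP orientation; "ft_force": force on the tool from outside, world axes, zero at the start; "ft_torque": the same for the moment, N m; "opening": finger opening in m.
Only numpy, scipy, OpenCV 4.12 (cv2) and the standard library are available. Lean on these libraries where they do the work, as an engineer would, in place of code of your own. Each camera call takes 0.05 s, during which the arm holds its last target.

### The job

The analyser's feed roller is lying on its service cradle: roll it along the mat with your closed fingertips pressed lightly on top of it, like a flat palm, in as many short strokes as it takes, until it lies home and square against the stop bar, and press it gently up to the bar. Work only from on top: do not reach down beside or behind the roller, grip it or lift it, and never lean hard on it. Then push the sliding bolt fully in behind it so that it cannot roll back, leave the bottle and beaker alone, and let go of everything.

Things in the scene. Friction and masses are not known exactly. Their poses are not given: they have to be found in the camera images.
- cradle: Fixed level service cradle: grey plate 190 (x) by 450 mm (y), 12 mm thick, on levelling feet that hold it up to 12 mm above the counter (differs each time). On it a flat black mat. Origin at the plate's underside; mat top at z = +15 mm. x points where the roller must roll (to the stop bar), y along the stop bar towards the bolt, z up. A lip, 7 mm above the mat, lies behind the roller. Roller home: its middle at x = +45 mm.
- stop: Aluminium stop bar fixed across the far end of the cradle, 170 mm long (y), 16 mm thick, 32 mm high above the mat. Origin at the mat's height on the middle of the face that the roller comes up to (x = +70 mm in the cradle's frame); x points away from the roller.
- roller: Loose feed roller lying on the mat: grey rubber sleeve 50 mm in diameter, 140 mm long, 12 mm steel shaft stubs 12 mm out at each end; about 0.5 kg. Its y axis runs along it (level, within a few degrees of the cradle's y); x and z turn with it. Its top is 50 mm above the mat. Hardly gives under the hand; 4 to 8 N of press is ample, 25 N too much. Rolls with slight resistance, stays where left.
- roller_center (a point): The middle of the roller, on its axis, 25 mm above the mat while it lies there. Starts 35 to 65 mm short of home. A hand pressed on top moves twice as far as the roller does. Pressed on near one end, the roller turns on the mat, that end running ahead.
- bolt (a joint): Travel of the sliding bolt, m: 0 = pulled out (as at the start), 0.055 = fully in behind the roller (end of travel, solid). It slides in the cradle's -y direction, stays where it is left and resists with about 2 N. It only clears the roller when the roller is home: then 4 mm remain between them.
- bolt_knob (a point): Centre of the top of the bolt's upright round black knob, 16 mm in diameter, 36 mm tall, top 51 mm above the mat; moves with the bolt. At joint 0 it is at x = +9, y = +164 mm in the cradle's frame. The 14 mm wide steel bolt bar under it, between low guide rails, rises to 16 mm above the mat (rails 11 mm) and runs 20 mm farther out (+y) than the knob's axis.
- wash_bottle: Bystander: closed white bottle, 64 mm in diameter, 120 mm tall, standing on the cradle's plate beyond the end of the roller that is away from the bolt. Origin under its centre.
- beaker: Bystander: empty glass beaker, 72 mm across, 80 mm tall, on the cradle's plate beside the bottle. Origin under its centre.
There are look-alikes about, which are no part of the job. What is shaped like the roller but red or yellow is not meant.

How it is judged:
By the outcome, as a careful person would: the job done as asked, in the order asked, and still so for the second after the job is handed in, with the robot touching nothing.
It also fails if it takes over 72 s, if anything falls off the work surface, if the arm or the gripper's body presses on something with over 40 N, if the wrist force passes 120 N, or if a joint passes its speed limit or range.

## Working session

There is one attempt and no reset: what is moved stays moved. The work goes in short steps, Python scripts to look and compute and a tool call to move; the robot and the scene stay as the last step left them, time stands still between calls to the robot, and variables do not carry over. Pictures are saved under pics/ and viewed, and the job is handed in when it is done.

Besides the shell and the picture viewer there is one more tool, called by a JSON object that holds its "fn" and its "kwargs". move_arm: Moves the arm, as the interface text tells. Its arguments: {"type":"object","properties":{"gripper":{"type":"array"},"slide":{"type":"array"},"turn":{"type":"array"},"grip_force":{"type":"number"}},"required":["gripper","slide","turn"]}

```bash
mkdir -p pics
cat > h.py <<'E'
import numpy as np, cv2
from station import arm
def cap(n):
    p,d=arm.capture(n); return p,d
def cam(n):
    c=arm.camera_info(n); K=np.array(c['mtx'],float); R,_=cv2.Rodrigues(np.array(c['rvec'],float)); t=np.array(c['tvec'],float).ravel(); return K,R,t
def ray(n,uv,z):
    K,R,t=cam(n); uv=np.atleast_2d(uv).astype(float)
    d=(np.linalg.inv(K)@np.c_[uv,np.ones(len(uv))].T).T@R
    o=-R.T@t; s=(z-o[2])/d[:,2]; return o+s[:,None]*d
def proj(n,X):
    K,R,t=cam(n); X=np.atleast_2d(X); p=(R@X.T).T+t; q=(K@p.T).T; return q[:,:2]/q[:,2:]
def cloud(n,d):
    K,R,t=cam(n); v,u=np.mgrid[:d.shape[0],:d.shape[1]]
    P=np.stack([(u-K[0,2])/K[0,0]*d,(v-K[1,2])/K[1,1]*d,d],-1); return (P-t)@R
E
python3 - <<'E'
from h import *
for n in('top','side'):
    p,d=cap(n); cv2.imwrite(f'pics/{n}0.png',p); np.save(f'{n}0.npy',d); K,R,t=cam(n); print(n,K[0,0],-R.T@t,R[2])
s=arm.observe(); print(s)
E
```

```text
top 412.02348498274984 [0.48894204 0.05752941 1.18901882] [ 0.1239591  -0.02650435 -0.9919333 ]
side 361.8340220775178 [ 0.58281542 -0.66469789  0.49171925] [ 0.0106655   0.86411924 -0.50317411]
{'time': 0.1, 'joints': array([ 1.08800063e+00,  2.76558173e-01,  1.50599165e+00, -1.79958972e-05,
        1.36068935e+00, -1.20987918e-01]), 'joint_vel': array([ 1.34857149e-04, -3.08082820e-03, -2.10197260e-03, -2.54273186e-05,
       -5.57261988e-04,  2.72566127e-03]), 'joint_efforts': array([ 1.58106071e-03, -4.17698872e+01, -2.46406281e+01, -1.26289865e-04,
        5.83215966e-03,  6.84340478e-07]), 'eef_pos': array([0.20332099, 0.53736401, 0.23051707]), 'tool_rot': array([-1.57061507,  0.00163661,  1.20899246]), 'ft_force': array([0.02641831, 0.00885095, 0.83577007]), 'ft_torque': array([-0.05791045, -0.01693295, -0.00080838]), 'opening': 0.08540213632715615}
```

View pics/top0.png

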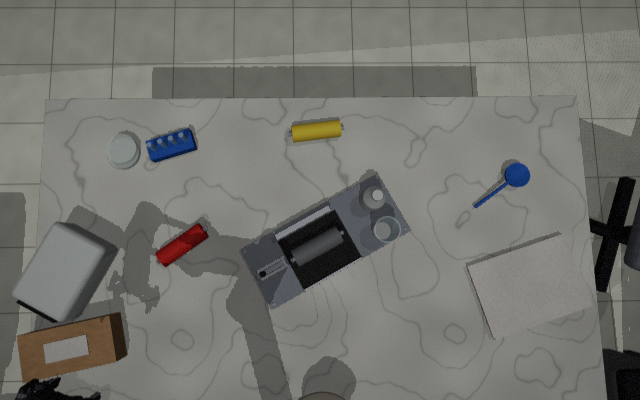

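View pics/side0.png

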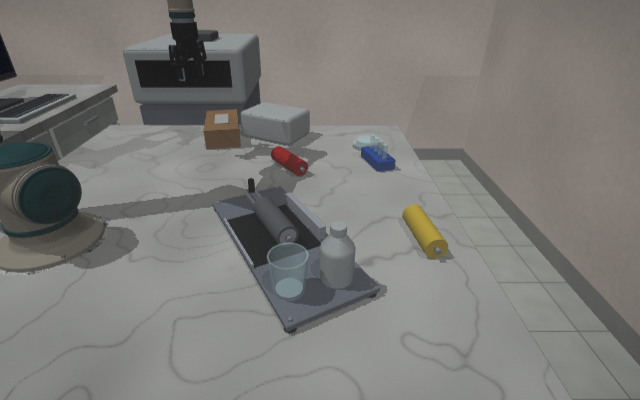

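Top view: the cradle spans about (240–410, 170–308). On it are the grey roller near (318,243), the stop bar near (303,222), the bolt knob near (262,274), the bottle at (373,195) and the beaker at (386,229). The roller-shaped candidates are red (182,244), yellow (316,130) and grey (318,243). The grey one on the mat is the one meant. Next I'll confirm it in a crop.

Run:
```python
from h import *
p=cv2.imread('pics/top0.png'); d=np.load('top0.npy')
c=p[160:320,230:420]; cv2.imwrite('pics/crop0.png',cv2.resize(c,None,fx=4,fy=3.75*4/3.75*0.9375,interpolation=cv2.INTER_CUBIC))
P=cloud('top',d)
z=P[160:320,230:420,2]
h,e=np.histogram(z[(z>-.02)&(z<.15)],bins=85); 
for a,b in zip(h,e):
    if a>60: print(round(b,3),a)
```

```text
-0.007 76
-0.006 550
-0.004 2209
-0.002 4711
-0.0 6156
0.002 3985
0.004 1535
0.005 308
0.014 80
0.016 366
0.018 1092
0.02 1938
0.022 1954
0.024 1452
0.025 715
0.027 282
0.029 111
0.031 85
0.033 76
0.034 74
0.038 65
0.053 116
0.054 128
0.056 142
0.058 95
0.063 72
0.065 67
0.067 108
0.069 143
0.071 157
0.073 178
0.074 112
0.1 74
```

View pics/crop0.png

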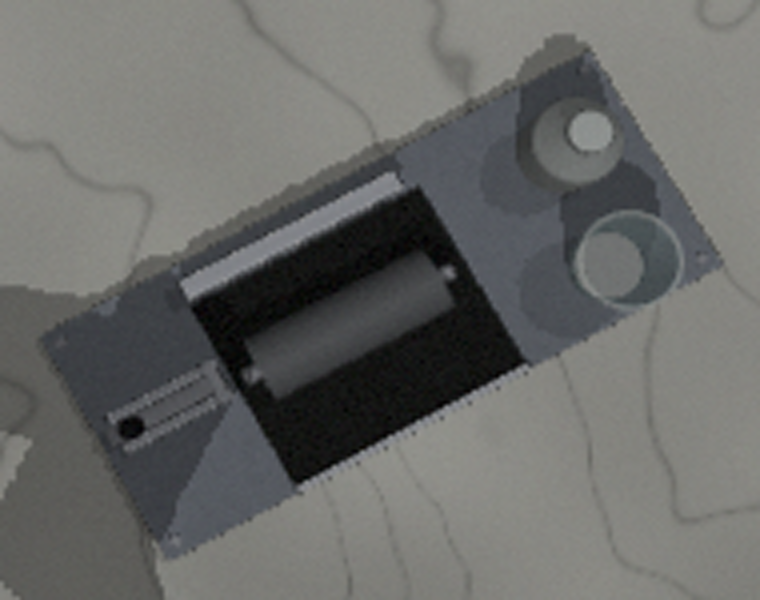

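Run:
```python
from h import *
p=cv2.imread('pics/top0.png'); d=np.load('top0.npy'); P=cloud('top',d)
zt=np.median(P[...,2][(P[...,2]>.012)&(P[...,2]<.029)&(np.mgrid[:400,:640][1]>230)&(np.mgrid[:400,:640][1]<420)&(np.mgrid[:400,:640][0]>160)&(np.mgrid[:400,:640][0]<320)]); print('z plate/mat',zt)
f=lambda a:[(x/4+230,y/3.75+160) for x,y in a]
C=ray('top',f([(38,340),(590,50),(722,258),(165,560)]),zt-.001)
print(C.round(4)); print([np.linalg.norm(C[i]-C[(i+1)%4]).round(4) for i in range(4)])
c=C.mean(0); y=(C[0]+C[3]-C[1]-C[2])[:2]; y/=np.linalg.norm(y); x=(C[0]+C[1]-C[2]-C[3])[:2];x/=np.linalg.norm(x)
print('c',c,'yaw from y',np.degrees(np.arctan2(-y[0],y[1])),'from x',np.degrees(np.arctan2(x[1],x[0])))
# dark mat mask, roller by height
M=(P[...,2]>.045)&(P[...,2]<.085)
m=np.zeros((400,640),np.uint8); m[210:275,285:350]=1
# mat depth
g=cv2.cvtColor(p,cv2.COLOR_BGR2GRAY)
mat=(g<35)&(m>0); print('mat z',np.median(P[mat][:,2]),mat.sum())
a=np.arctan2(x[1]-y[0],x[0]+y[1]); ex=np.array([np.cos(a),np.sin(a)]); ey=np.array([-ex[1],ex[0]])
Q=P[...,:2]-c[:2]; qx=Q@ex; qy=Q@ey
sel=(abs(qx)<.1)&(abs(qy)<.22)
for n,s in (('roller',sel&(qx<.05)&(abs(qy)<.09)&(P[...,2]>.06)),('stop',sel&(qx>.055)&(abs(qy)<.1)&(P[...,2]>.05)),('knob',sel&(qy>.12)&(P[...,2]>.06))):
    print(n,s.sum(),qx[s].mean(),qy[s].mean(),np.percentile(P[s][:,2],[50,95]), np.percentile(qx[s],[3,97]),np.percentile(qy[s],[3,97]))
    if n=='roller': print('tilt deg',np.degrees(np.polyfit(qy[s],qx[s],1)[0]))
n='stop'
for n,z in(('knob',.075),):
    k=f([(131,428)]); w=ray('top',k,z)[0]; print(n,w,(w[:2]-c[:2])@ex,(w[:2]-c[:2])@ey)
# stop ridges & roller silhouettes
for nm,pts,z in(('stopfront',[(195,301),(408,188)],.056),('rollerlong far',[(247,342),(425,252)],.05),('rollernear',[(278,398),(455,303)],.05),('stubs',[(252,374),(450,272)],.049),('mat corner',[(298,485),(528,365)],.024)):
    w=ray('top',f(pts),z); print(nm,np.c_[(w[:,:2]-c[:2])@ex,(w[:,:2]-c[:2])@ey].round(4))
```

```text
z plate/mat 0.022126516993527384
[[ 0.4937  0.2221  0.0211]
 [ 0.7091 -0.1748  0.0211]
 [ 0.5474 -0.2631  0.0211]
 [ 0.3316  0.1342  0.0211]]
[np.float64(0.4515), np.float64(0.1843), np.float64(0.4521), np.float64(0.1844)]
c [ 0.52042334 -0.02040636  0.02112652] yaw from y 28.496459125361763 from x 28.553147196591915
mat z 0.02415739995014153 2161
roller 1776 0.004564747823404873 0.0584827107525811 [1.18901882 1.18901882] [-0.02089314  0.0170907 ] [-0.02927943  0.08350874]
tilt deg 6.750152433581842
stop 320 0.07374646039612687 0.025373231967321892 [0.05609742 0.05938983] [0.06620936 0.08146655] [-0.04627952  0.09525422]
knob 30 0.005945952710908809 0.19505916011313076 [0.07438264 0.07753713] [-4.92791853e-05  1.23247264e-02] [0.18910567 0.20128827]
knob [0.43054268 0.15267911 0.075     ] 0.003685001896772778 0.19499624392555512
stopfront [[ 0.0621  0.1151]
 [ 0.0623 -0.0532]]
rollerlong far [[ 0.0188  0.0988]
 [ 0.0157 -0.0406]]
rollernear [[-0.027   0.1001]
 [-0.027  -0.0399]]
stubs [[-0.0031  0.1071]
 [-0.0056 -0.0484]]
mat corner [[-0.0901  0.1196]
 [-0.0931 -0.0643]]
```

The crop confirms it: the grey roller lies on the black mat, with both stubs at about (292,260) and (342,232) in the full image. The cradle's yaw is about 28.5°. Next I'll refine the edges with intensity profiles.

```bash
cat >> h.py <<'E'
YAW=np.radians(28.5); EX=np.array([np.cos(YAW),np.sin(YAW)]); EY=np.array([-EX[1],EX[0]])
O=np.array([0.52042,-0.02041])+0.031*EY-0.006*EX   # cradle origin estimate
def loc(w): w=np.atleast_2d(w); return np.c_[(w[:,:2]-O)@EX,(w[:,:2]-O)@EY]
def wor(q,z): q=np.atleast_2d(q); return np.c_[O+q[:,:1]*EX+q[:,1:2]*EY,np.full(len(q),z)]
def prof(n,g,xs,y,z):
    uv=proj(n,wor(np.c_[xs,np.full(len(xs),y)],z)).astype(np.float32)
    return cv2.remap(g,uv[:,0].reshape(1,-1),uv[:,1].reshape(1,-1),cv2.INTER_LINEAR)[0].astype(float)
def edges(n,g,z,y,lo,hi,sign):
    xs=np.arange(lo,hi,.0005); v=cv2.GaussianBlur(prof(n,g,xs,y,z).reshape(1,-1),(0,0),3)[0]; dv=np.gradient(v)*sign; i=dv.argmax(); return xs[i]
def rollerpose(g,lo=-.045,hi=.08,x0=None,n='top'):
    out=[]
    for y in np.arange(-.055,.056,.01):
        a=edges(n,g,.049,y,x0-.045,x0-.008,1); b=edges(n,g,.049,y,x0+.008,x0+.045,-1); out.append((y,a,b))
    return np.array(out)
E
python3 - <<'E'
from h import *
g=cv2.cvtColor(cv2.imread('pics/top0.png'),cv2.COLOR_BGR2GRAY)
r=rollerpose(g,x0=.001); print((r*1e3).round(1)); 
print('tilt',[np.degrees(np.polyfit(r[:,0],r[:,k],1)[0]) for k in(1,2)])
ys=np.arange(-.07,.071,.014)
print('stop front',[round(1e3*edges('top',g,.056,y,.05,.085,1),1) for y in ys])
print('mat/lip',[round(1e3*edges('top',g,.031,y,-.105,-.06,-1),1) for y in ys])
print('plate +x', [round(1e3*edges('top',g,.021,y,.085,.115,1),1) for y in (-.2,-.18,.1,.13,.16)])
print('plate -x', [round(1e3*edges('top',g,.021,y,-.115,-.08,-1),1) for y in (-.2,-.13,-.1,.1,.13,.16)])
K,R,t=cam('top'); print(loc(-R.T@t))
print(loc(ray('top',[(262.7,274.1)],.075)))
p=cv2.imread('pics/side0.png'); cv2.imwrite('pics/side0c.png',cv2.resize(p[160:340,200:400],None,fx=4,fy=3.3,interpolation=cv2.INTER_CUBIC))
E
```

```text
[[-55.  -21.   27. ]
 [-45.  -22.   27. ]
 [-35.  -21.5  27. ]
 [-25.  -21.5  27.5]
 [-15.  -20.5  27.5]
 [ -5.  -20.5  27. ]
 [  5.  -21.   28.5]
 [ 15.  -20.5  28.5]
 [ 25.  -20.   27.5]
 [ 35.  -20.5  28.5]
 [ 45.  -20.   28.5]
 [ 55.  -19.5  26.5]]
tilt [np.float64(0.9716242330015631), np.float64(0.4607702548255016)]
stop front [np.float64(70.5), np.float64(71.0), np.float64(70.5), np.float64(71.5), np.float64(70.5), np.float64(71.5), np.float64(69.5), np.float64(72.0), np.float64(71.0), np.float64(72.0), np.float64(71.5)]
mat/lip [np.float64(-83.0), np.float64(-82.5), np.float64(-82.5), np.float64(-82.0), np.float64(-82.5), np.float64(-82.0), np.float64(-82.5), np.float64(-82.5), np.float64(-82.5), np.float64(-82.0), np.float64(-82.0)]
plate +x [np.float64(109.5), np.float64(109.0), np.float64(102.5), np.float64(110.0), np.float64(102.5)]
plate -x [np.float64(-88.0), np.float64(-88.5), np.float64(-88.5), np.float64(-88.0), np.float64(-89.5), np.float64(-88.0)]
[[0.01552611 0.05251447]]
[[0.00974727 0.16407285]]
```

View pics/side0c.png

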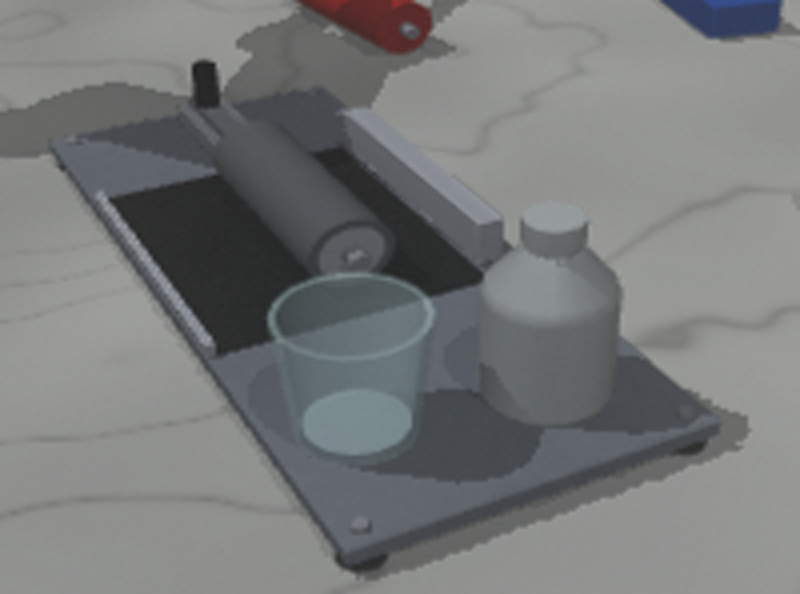

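Side crop: the roller stands clear of the stop bar, with the knob behind its far end. The beaker and bottle sit at the near end. My cradle frame agrees with the stop face at about 70.9 mm and the knob at (9.7, 164). The roller's middle is at x≈+3, so it has about 42 mm to go, with a tilt of about 0.7°.

```bash
cat >> h.py <<'E'
from scipy.spatial.transform import Rotation as Ro
O=O+.0008*EX
def delta(x,y,z,yaw=28.5):
    s=arm.observe(); R=Ro.from_euler('xyz',s['tool_rot']).as_matrix()
    T=wor([[x,y]],z)[0]; Rt=Ro.from_euler('xyz',[-90,0,yaw],degrees=True).as_matrix()
    print('slide mm',(R.T@(T-s['eef_pos'])*1e3).round(1),'turn',np.degrees(Ro.from_matrix(R.T@Rt).as_rotvec()).round(2))
def st():
    s=arm.observe(); print('t',round(s['time'],2),'loc',(loc(s['eef_pos'])*1e3).round(1),'z',s['eef_pos'][2].round(4),'rot',np.degrees(s['tool_rot']).round(2),'F cradle',np.round([s['ft_force'][:2]@EX,s['ft_force'][:2]@EY,s['ft_force'][2]],2),'open',round(s['opening'],4))
E
python3 - <<'E'
from h import *
st(); delta(-.003,-.001,.15)
E
```

```text
t 0.1 loc [[ -7.3 610.5]] z 0.2305 rot [-89.99   0.09  69.27] F cradle [ 0.03 -0.    0.84] open 0.0854
slide mm [-395.9   81.1 -465.9] turn [ 2.000e-02  4.077e+01 -9.000e-02]
```

{"fn": "move_arm", "kwargs": {"gripper": [255, 255, 255, 255, 255], "slide": [[-0.396, 0.06, -0.466], [-0.396, 0.06, -0.466], [-0.396, 0.06, -0.466], [-0.396, 0.06, -0.466], [-0.396, 0.06, -0.466]], "turn": [[0, 40.8, 0], [0, 40.8, 0], [0, 40.8, 0], [0, 40.8, 0], [0, 40.8, 0]], "grip_force": 20}}

```text
time: 0.52
eef_pos: [0.3039, 0.3545, 0.2104]
tool_rot: [-1.571, 0.0, 0.579]
ft_force: [1.5, -0.7, 0.5]
opening: 0.0256
```

Run:
```python
from h import *
st(); delta(-.003,-.001,.15)
```

```text
t 0.52 loc [[ -6.2 401.8]] z 0.2104 rot [-9.001e+01  3.000e-02  3.317e+01] F cradle [ 0.98 -1.35  0.55] open 0.0256
slide mm [ -29.6   60.5 -401.7] turn [ 0.01  4.67 -0.03]
```

{"fn": "move_arm", "kwargs": {"gripper": [255, 255, 255, 255, 255], "slide": [[-0.03, 0.06, -0.402], [-0.03, 0.06, -0.402], [-0.03, 0.06, -0.402], [-0.03, 0.06, -0.402], [-0.03, 0.06, -0.402]], "turn": [[0, 4.7, 0], [0, 4.7, 0], [0, 4.7, 0], [0, 4.7, 0], [0, 4.7, 0]]}}

```text
time: 0.93
eef_pos: [0.4045, 0.1745, 0.1799]
tool_rot: [-1.571, -0.0, 0.502]
ft_force: [0.5, 1.0, -0.1]
opening: -0.0001
```

Run:
```python
from h import *
st(); delta(-.003,-.001,.15)
```

```text
t 0.93 loc [[ -3.7 195.6]] z 0.1799 rot [-89.99  -0.    28.77] F cradle [ 0.87  0.64 -0.1 ] open -0.0001
slide mm [  -0.3   29.9 -196.6] turn [-0.01  0.27  0.  ]
```

{"fn": "move_arm", "kwargs": {"gripper": [255, 255, 255, 255, 255], "slide": [[-0.0, 0.03, -0.195], [0, 0.03, -0.195], [0, 0.03, -0.195], [0, 0.03, -0.195], [0, 0.03, -0.195]], "turn": [[0, 0.3, 0], [0, 0.3, 0], [0, 0.3, 0], [0, 0.3, 0], [0, 0.3, 0]]}}

```text
time: 1.35
eef_pos: [0.4992, 0.0023, 0.1496]
tool_rot: [-1.571, 0.0, 0.495]
ft_force: [0.9, 0.5, -0.4]
opening: 0.0
```

{"fn": "move_arm", "kwargs": {"gripper": [255, 255], "slide": [[0, 0.0, 0.0], [0, 0, 0]], "turn": [[0, 0, 0], [0, 0, 0]]}}

```text
time: 1.52
eef_pos: [0.4982, 0.0042, 0.1494]
tool_rot: [-1.569, 0.001, 0.493]
ft_force: [-0.2, 0.7, -0.4]
opening: -0.0001
```

Run:
```python
from h import *
st(); delta(-.003,-.001,.09)
```

```text
t 1.52 loc [[-2.6  1.2]] z 0.1494 rot [-8.992e+01  8.000e-02  2.827e+01] F cradle [ 0.11  0.71 -0.36] open -0.0001
slide mm [-0.3 59.4 -2.3] turn [-0.08 -0.23 -0.08]
```

{"fn": "move_arm", "kwargs": {"gripper": [255, 255, 255, 255, 255], "slide": [[-0.001, 0.025, -0.001], [-0.002, 0.05, -0.002], [-0.002, 0.066, -0.002], [-0.002, 0.066, -0.002], [-0.002, 0.066, -0.002]], "turn": [[0, 0, 0], [0, 0, 0], [0, 0, 0], [0, 0, 0], [0, 0, 0]]}}

```text
time: 1.93
eef_pos: [0.4961, 0.004, 0.084]
tool_rot: [-1.569, 0.002, 0.498]
ft_force: [-0.6, 0.4, -0.2]
opening: -0.0003
```

Run:
```python
from h import *
st(); delta(-.003,-.001,.075)
```

```text
t 1.93 loc [[-4.5  2.1]] z 0.084 rot [-89.9    0.1   28.54] F cradle [-0.34  0.62 -0.24] open -0.0003
slide mm [ 1.6  9.  -3.1] turn [-0.1   0.04 -0.1 ]
```

{"fn": "move_arm", "kwargs": {"gripper": [255, 255, 255, 255, 255], "slide": [[0, 0.002, -0.004], [0, 0.004, -0.004], [0, 0.006, -0.004], [0, 0.007, -0.004], [0, 0.007, -0.004]], "turn": [[0, 0, 0], [0, 0, 0], [0, 0, 0], [0, 0, 0], [0, 0, 0]]}}

```text
time: 2.35
eef_pos: [0.4993, -0.0007, 0.0775]
tool_rot: [-1.571, -0.0, 0.497]
ft_force: [0.6, -0.7, -0.4]
opening: -0.0003
```

Run:
```python
from h import *
st()
```

```text
t 2.35 loc [[-4.  -3.6]] z 0.0775 rot [-9.001e+01 -2.000e-02  2.846e+01] F cradle [ 0.14 -0.89 -0.44] open -0.0003
```

{"fn": "move_arm", "kwargs": {"gripper": [255, 255, 255], "slide": [[0, 0.001, 0], [0, 0.002, 0], [0, 0.002, 0]], "turn": [[0, 0, 0], [0, 0, 0], [0, 0, 0]]}}

```text
time: 2.6
eef_pos: [0.4991, -0.0007, 0.0752]
tool_rot: [-1.571, 0.0, 0.497]
ft_force: [-0.2, -0.3, -0.1]
opening: -0.0002
```

{"fn": "move_arm", "kwargs": {"gripper": [255, 255, 255], "slide": [[0, 0.001, 0], [0, 0.001, 0], [0, 0.001, 0]], "turn": [[0, 0, 0], [0, 0, 0], [0, 0, 0]]}}

```text
time: 2.85
eef_pos: [0.4992, -0.0007, 0.0742]
tool_rot: [-1.571, 0.0, 0.497]
ft_force: [-0.3, 0.2, 0.8]
opening: 0.0001
```

{"fn": "move_arm", "kwargs": {"gripper": [255, 255, 255], "slide": [[0, 0.0005, 0], [0, 0.0005, 0], [0, 0.0005, 0]], "turn": [[0, 0, 0], [0, 0, 0], [0, 0, 0]]}}

```text
time: 3.1
eef_pos: [0.4992, -0.0007, 0.0738]
tool_rot: [-1.571, -0.0, 0.497]
ft_force: [0.3, 0.4, 0.4]
opening: 0.0
```

{"fn": "move_arm", "kwargs": {"gripper": [255, 255, 255], "slide": [[0, 0.0005, 0], [0, 0.0005, 0], [0, 0.0005, 0]], "turn": [[0, 0, 0], [0, 0, 0], [0, 0, 0]]}}

```text
time: 3.35
eef_pos: [0.4995, -0.0007, 0.0735]
tool_rot: [-1.571, -0.001, 0.497]
ft_force: [0.2, -0.2, 2.3]
opening: -0.0002
```

{"fn": "move_arm", "kwargs": {"gripper": [255, 255, 255], "slide": [[0, 0.0005, 0], [0, 0.0007, 0], [0, 0.0007, 0]], "turn": [[0, 0, 0], [0, 0, 0], [0, 0, 0]]}}

```text
time: 3.6
eef_pos: [0.4998, -0.0005, 0.0734]
tool_rot: [-1.571, -0.002, 0.497]
ft_force: [-0.6, 1.3, 6.8]
opening: 0.0
```

{"fn": "move_arm", "kwargs": {"gripper": [255, 255, 255, 255, 255], "slide": [[0.003, 0, 0], [0.008, 0, 0], [0.013, 0, 0], [0.017, 0, 0], [0.02, 0, 0]], "turn": [[0, 0, 0], [0, 0, 0], [0, 0, 0], [0, 0, 0], [0, 0, 0]]}}

```text
time: 4.02
eef_pos: [0.5178, 0.009, 0.0735]
tool_rot: [-1.572, -0.002, 0.497]
ft_force: [-1.6, 0.3, 5.9]
opening: 0.0002
```

{"fn": "move_arm", "kwargs": {"gripper": [255, 255], "slide": [[0.0, 0, 0], [0, 0, 0]], "turn": [[0, 0, 0], [0, 0, 0]]}}

```text
time: 4.18
eef_pos: [0.5179, 0.009, 0.0735]
tool_rot: [-1.572, -0.002, 0.497]
ft_force: [-0.6, 0.7, 6.5]
opening: -0.0
```

Run:
```python
from h import *
st(); p,_=cap('top'); cv2.imwrite('pics/t1.png',cv2.resize(p[160:320,230:420],None,fx=4,fy=3.75)); p,_=cap('side'); cv2.imwrite('pics/s1.png',p[130:330,150:400]);
```

```text
t 4.18 loc [[17.  -3.9]] z 0.0735 rot [-90.05  -0.12  28.46] F cradle [-0.21  0.86  6.46] open -0.0
```

View pics/t1.png

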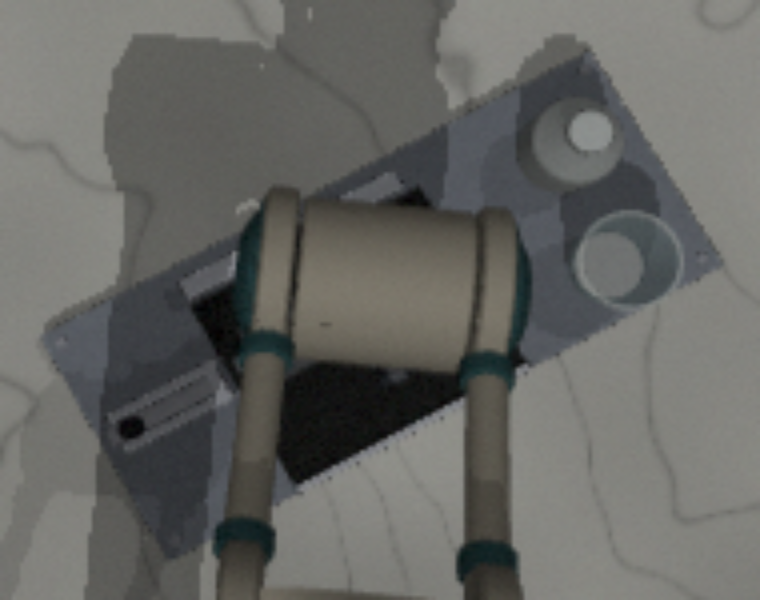

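View pics/s1.png

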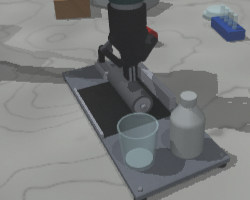

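The top view is covered by the arm. The side view shows the closed fingertips resting on the roller's top, which has rolled about 10 mm, and the bottle and beaker are untouched. I'll continue the stroke a little, then lift and step back.

{"fn": "move_arm", "kwargs": {"gripper": [255, 255, 255, 255], "slide": [[0.003, 0, 0], [0.006, 0, 0], [0.006, 0, 0], [0.006, -0.001, 0]], "turn": [[0, 0, 0], [0, 0, 0], [0, 0, 0], [0, 0, 0]]}}

```text
time: 4.62
eef_pos: [0.5226, 0.0117, 0.0739]
tool_rot: [-1.571, -0.001, 0.497]
ft_force: [-0.5, -0.4, 0.4]
opening: 0.0001
```

{"fn": "move_arm", "kwargs": {"gripper": [255, 255, 255, 255, 255], "slide": [[0, -0.006, 0], [0, -0.008, 0], [-0.008, -0.008, 0], [-0.014, -0.008, 0], [-0.014, -0.008, 0]], "turn": [[0, 0, 0], [0, 0, 0], [0, 0, 0], [0, 0, 0], [0, 0, 0]]}}

```text
time: 5.03
eef_pos: [0.5076, 0.0045, 0.0813]
tool_rot: [-1.57, 0.002, 0.496]
ft_force: [0.8, -0.0, 0.3]
opening: -0.0004
```

Run:
```python
from h import *
st(); p,_=cap('side'); cv2.imwrite('pics/s2.png',cv2.resize(p[190:280,220:370],None,fx=5,fy=5,interpolation=cv2.INTER_CUBIC));
```

```text
t 5.03 loc [[ 5.8 -2.9]] z 0.0813 rot [-89.93   0.13  28.44] F cradle [ 0.68 -0.38  0.27] open -0.0004
```

View pics/s2.png

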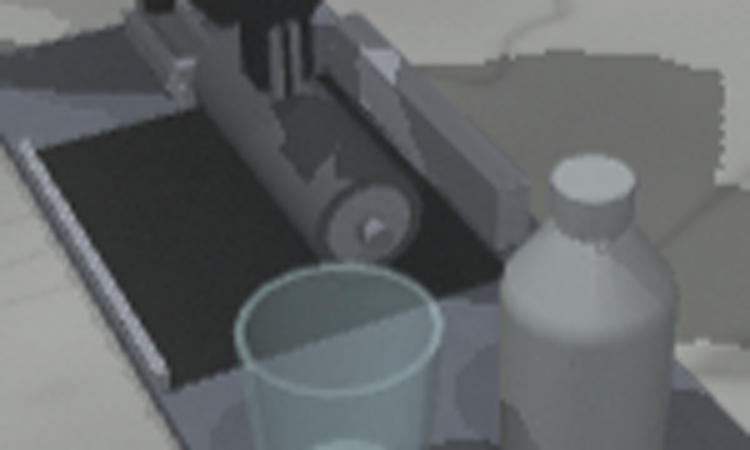

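Run:
```python
from h import *
print((loc(ray('side',[(288.75,237.9),(294.8,236)],.049))*1e3).round(1))
```

```text
[[  0.8 -76.1]
 [ 14.6 -76.1]]
```

{"fn": "move_arm", "kwargs": {"gripper": [255, 255, 255, 255, 255], "slide": [[0, 0.003, 0.002], [0, 0.006, 0.002], [0, 0.0078, 0.002], [0, 0.0085, 0.002], [0, 0.0085, 0.002]], "turn": [[0, 0, 0], [0, 0, 0], [0, 0, 0], [0, 0, 0], [0, 0, 0]]}}

```text
time: 5.5
eef_pos: [0.5091, 0.0071, 0.0734]
tool_rot: [-1.57, -0.001, 0.497]
ft_force: [-1.3, 0.9, 4.3]
opening: -0.0002
```

{"fn": "move_arm", "kwargs": {"gripper": [255, 255, 255, 255, 255], "slide": [[0.003, 0.0002, 0], [0.008, 0.0002, 0], [0.013, 0.0002, 0], [0.018, 0.0002, 0], [0.022, 0.0002, 0]], "turn": [[0, 0, 0], [0, 0, 0], [0, 0, 0], [0, 0, 0], [0, 0, 0]]}}

```text
time: 5.92
eef_pos: [0.5292, 0.0178, 0.0735]
tool_rot: [-1.571, -0.002, 0.497]
ft_force: [-1.0, 1.5, 5.5]
opening: 0.0001
```

{"fn": "move_arm", "kwargs": {"gripper": [255, 255, 255], "slide": [[0.0, 0, 0], [0, -0.004, 0], [0, -0.009, 0]], "turn": [[0, 0, 0], [0, 0, 0], [0, 0, 0]]}}

```text
time: 6.17
eef_pos: [0.5278, 0.0173, 0.0816]
tool_rot: [-1.57, 0.001, 0.497]
ft_force: [0.3, -0.0, 0.3]
opening: -0.0003
```

Run:
```python
from h import *
st(); p,_=cap('side'); cv2.imwrite('pics/s3.png',cv2.resize(p[190:280,220:370],None,fx=5,fy=5,interpolation=cv2.INTER_CUBIC));
```

```text
t 6.17 loc [[29.7 -1.4]] z 0.0816 rot [-8.996e+01  6.000e-02  2.848e+01] F cradle [ 0.24 -0.14  0.27] open -0.0003
```

View pics/s3.png

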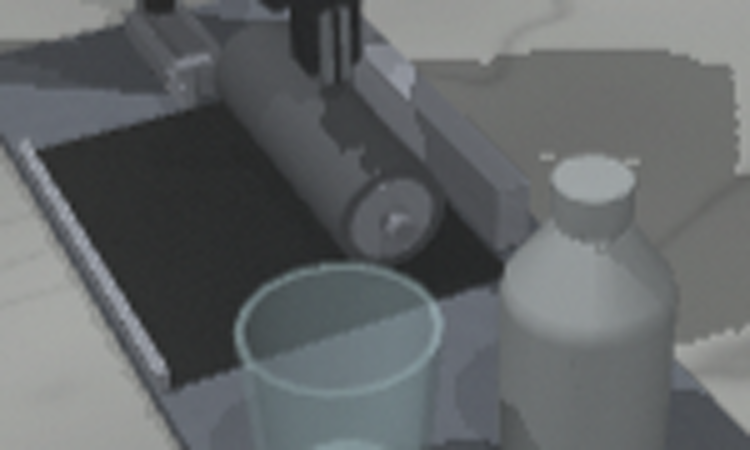

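The stub's end is now at about (299.6,234.6), so x≈25 and about 20 mm remain.

{"fn": "move_arm", "kwargs": {"gripper": [255, 255, 255, 255, 255], "slide": [[-0.007, 0, 0], [-0.013, 0, 0], [-0.013, 0.004, 0], [-0.013, 0.007, 0], [-0.013, 0.0087, 0]], "turn": [[0, 0, 0], [0, 0, 0], [0, 0, 0], [0, 0, 0], [0, 0, 0]]}}

```text
time: 6.63
eef_pos: [0.5162, 0.0109, 0.0727]
tool_rot: [-1.57, 0.001, 0.496]
ft_force: [-2.4, 1.0, 12.5]
opening: -0.0002
```

{"fn": "move_arm", "kwargs": {"gripper": [255, 255, 255, 255, 255], "slide": [[0, 0.0001, 0], [0.005, 0.0001, 0], [0.011, 0.0001, 0], [0.017, 0.0001, 0], [0.022, 0.0001, 0]], "turn": [[0, 0, 0], [0, 0, 0], [0, 0, 0], [0, 0, 0], [0, 0, 0]]}}

```text
time: 7.05
eef_pos: [0.5372, 0.022, 0.0735]
tool_rot: [-1.571, -0.001, 0.497]
ft_force: [0.3, 1.2, 5.9]
opening: -0.0003
```

{"fn": "move_arm", "kwargs": {"gripper": [255, 255, 255], "slide": [[0.0, 0, 0], [0, -0.004, 0], [0, -0.009, 0]], "turn": [[0, 0, 0], [0, 0, 0], [0, 0, 0]]}}

```text
time: 7.3
eef_pos: [0.5355, 0.0215, 0.0815]
tool_rot: [-1.57, 0.002, 0.497]
ft_force: [-0.4, 0.2, -0.7]
opening: 0.0002
```

Run:
```python
from h import *
st(); p,_=cap('side'); cv2.imwrite('pics/s4.png',cv2.resize(p[190:280,220:370],None,fx=5,fy=5,interpolation=cv2.INTER_CUBIC));
```

```text
t 7.3 loc [[38.5 -1.4]] z 0.0815 rot [-89.96   0.1   28.48] F cradle [-0.31  0.35 -0.66] open 0.0002
```

View pics/s4.png

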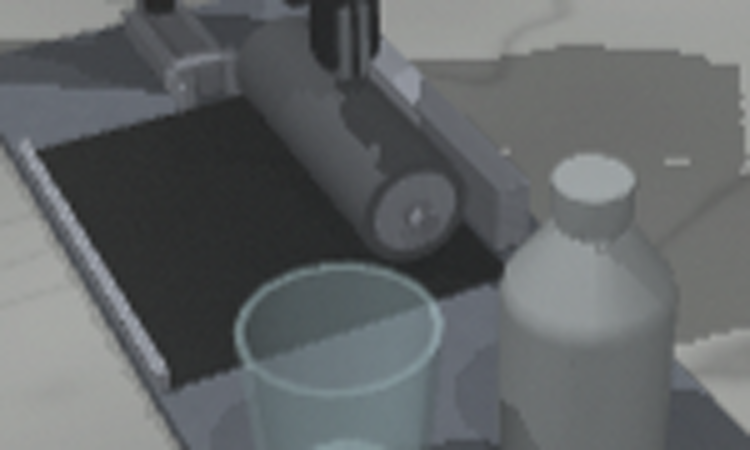

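Roller at about x≈35, with roughly 10 mm left. I'll land more gently this time, since the last touch peaked at 12.5 N.

{"fn": "move_arm", "kwargs": {"gripper": [255, 255, 255, 255, 255], "slide": [[-0.006, 0, 0], [-0.011, 0.004, 0], [-0.011, 0.006, 0], [-0.011, 0.0072, 0], [-0.011, 0.008, 0]], "turn": [[0, 0, 0], [0, 0, 0], [0, 0, 0], [0, 0, 0], [0, 0, 0]]}}

```text
time: 7.77
eef_pos: [0.526, 0.0161, 0.0736]
tool_rot: [-1.57, 0.001, 0.496]
ft_force: [-0.0, 0.0, 0.7]
opening: -0.0001
```

{"fn": "move_arm", "kwargs": {"gripper": [255, 255, 255], "slide": [[0, 0.0004, 0], [0, 0.0007, 0], [0, 0.0007, 0]], "turn": [[0, 0, 0], [0, 0, 0], [0, 0, 0]]}}

```text
time: 8.02
eef_pos: [0.5266, 0.0163, 0.0734]
tool_rot: [-1.571, -0.0, 0.497]
ft_force: [0.3, 0.4, -0.0]
opening: -0.0004
```

{"fn": "move_arm", "kwargs": {"gripper": [255, 255, 255, 255, 255], "slide": [[0.003, 0, 0], [0.006, 0, 0], [0.01, 0, 0], [0.013, 0, 0], [0.016, 0, 0]], "turn": [[0, 0, 0], [0, 0, 0], [0, 0, 0], [0, 0, 0], [0, 0, 0]]}}

```text
time: 8.43
eef_pos: [0.541, 0.0241, 0.0736]
tool_rot: [-1.571, -0.0, 0.497]
ft_force: [-1.9, -1.1, 2.7]
opening: 0.0
```

Run:
```python
from h import *
st(); p,_=cap('side'); cv2.imwrite('pics/s5.png',cv2.resize(p[190:280,220:370],None,fx=5,fy=5,interpolation=cv2.INTER_CUBIC));
```

```text
t 8.43 loc [[44.5 -1.7]] z 0.0736 rot [-9.002e+01 -1.000e-02  2.848e+01] F cradle [-2.2  -0.11  2.7 ] open 0.0
```

View pics/s5.png

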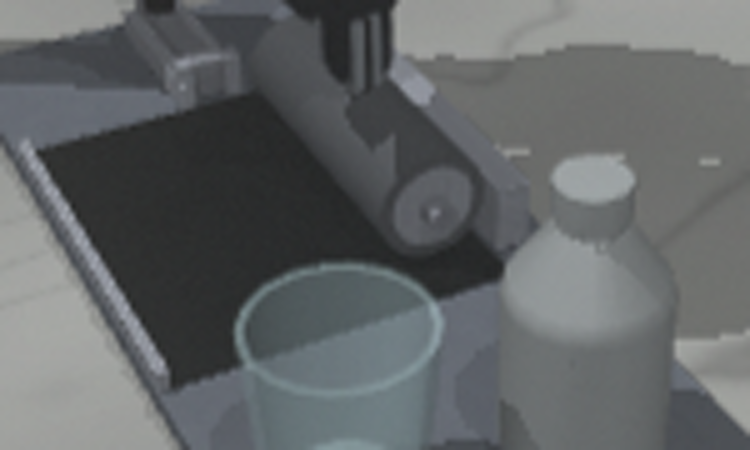

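{"fn": "move_arm", "kwargs": {"gripper": [255, 255, 255, 255, 255], "slide": [[0.0, 0.0003, 0], [0.002, 0.0005, 0], [0.004, 0.0005, 0], [0.006, 0.0005, 0], [0.006, 0.0005, 0]], "turn": [[0, 0, 0], [0, 0, 0], [0, 0, 0], [0, 0, 0], [0, 0, 0]]}}

```text
time: 8.9
eef_pos: [0.5444, 0.026, 0.0735]
tool_rot: [-1.571, 0.003, 0.498]
ft_force: [-4.1, -2.4, 7.8]
opening: 0.0001
```

Run:
```python
from h import *
st(); p,_=cap('side'); cv2.imwrite('pics/s6.png',cv2.resize(p[190:280,220:370],None,fx=5,fy=5,interpolation=cv2.INTER_CUBIC));
print((loc(ray('side',[(303.6,233),(307,232.4)],.049))*1e3).round(1))
```

```text
t 8.9 loc [[48.4 -1.6]] z 0.0735 rot [-90.     0.17  28.5 ] F cradle [-4.74 -0.11  7.84] open 0.0001
[[ 35.5 -75.3]
 [ 42.8 -76.8]]
```

View pics/s6.png

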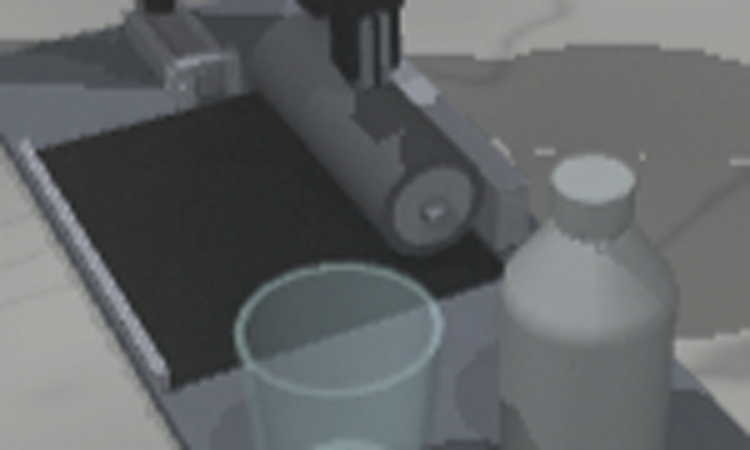

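Resistance is −4.7 N and the roller no longer moves, so it is against the bar, at least at one end. I'll lift straight off and move clear to check squareness from the top.

{"fn": "move_arm", "kwargs": {"gripper": [255, 255, 255, 255, 255], "slide": [[-0.003, 0, 0], [-0.004, -0.002, 0], [-0.004, -0.03, 0], [-0.004, -0.06, 0.02], [-0.004, -0.06, 0.06]], "turn": [[0, 0, 0], [0, 0, 0], [0, 0, 0], [0, 0, 0], [0, 0, 0]]}}

```text
time: 9.37
eef_pos: [0.5199, 0.0755, 0.1377]
tool_rot: [-1.578, -0.011, 0.493]
ft_force: [2.4, 1.4, 0.1]
opening: -0.0001
```

{"fn": "move_arm", "kwargs": {"gripper": [255, 255, 255, 255, 255], "slide": [[-0.03, 0, 0.03], [-0.03, 0, 0.07], [-0.03, 0, 0.11], [-0.03, 0, 0.15], [-0.03, 0, 0.15]], "turn": [[0, 0, 0], [0, 0, 0], [0, 0, 0], [0, 0, 0], [0, 0, 0]]}}

```text
time: 9.78
eef_pos: [0.4113, 0.1999, 0.1328]
tool_rot: [-1.567, 0.001, 0.502]
ft_force: [-0.2, -0.4, 0.5]
opening: -0.0
```

Run:
```python
from h import *
st(); p,_=cap('top'); cv2.imwrite('pics/t7f.png',p); cv2.imwrite('pics/t7.png',cv2.resize(p[160:320,230:420],None,fx=4,fy=3.75,interpolation=cv2.INTER_CUBIC)); p,_=cap('side'); cv2.imwrite('pics/s7.png',cv2.resize(p[160:340,200:400],None,fx=4,fy=3.3,interpolation=cv2.INTER_CUBIC))
```

```text
t 9.78 loc [[ 14.5 214.7]] z 0.1328 rot [-8.976e+01  7.000e-02  2.876e+01] F cradle [-0.4  -0.28  0.5 ] open -0.0
```

View pics/t7.png

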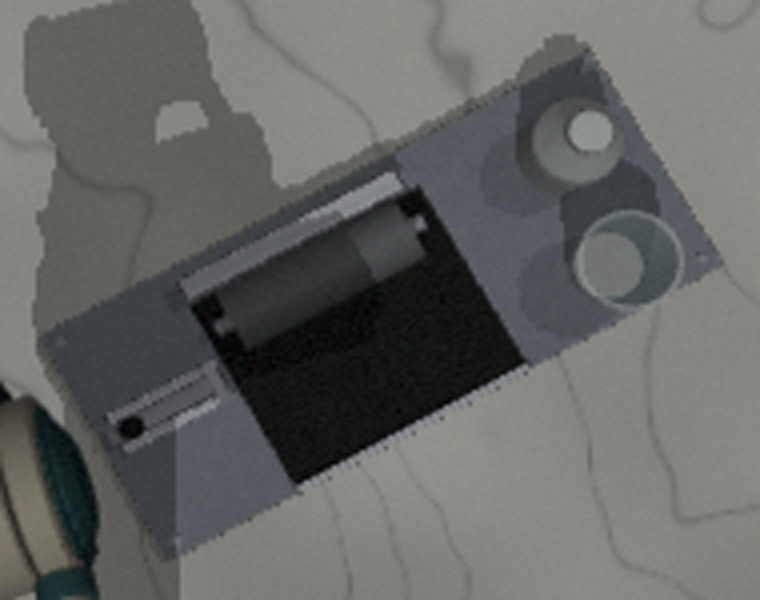

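View pics/s7.png

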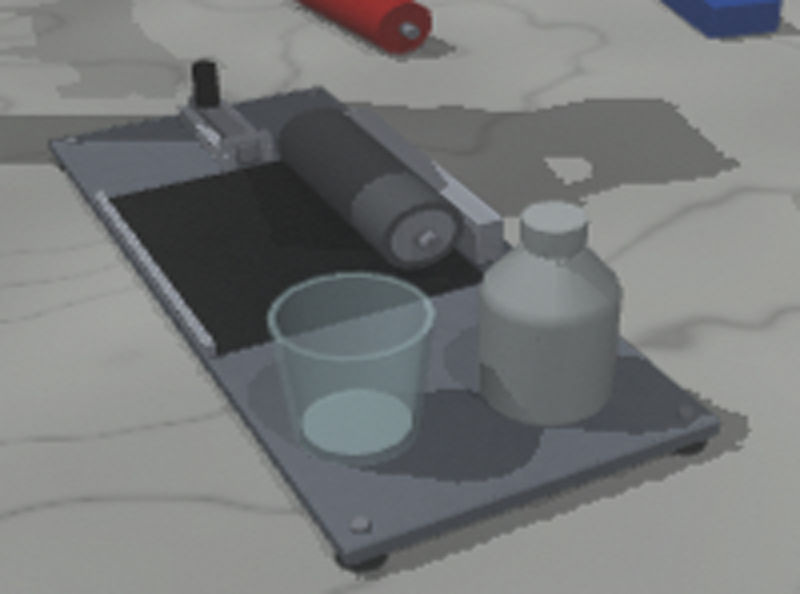

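Run:
```python
from h import *
g=cv2.cvtColor(cv2.imread('pics/t7f.png'),cv2.COLOR_BGR2GRAY)
ys=np.arange(-.06,.061,.01)
a=np.array([edges('top',g,.049,y,.005,.04,1) for y in ys]); s=np.array([edges('top',g,.056,y,.075,.1,-1) for y in ys])
print((a*1e3).round(1),np.degrees(np.polyfit(ys,a,1)[0]))
print('stop back',(s*1e3).round(1),np.degrees(np.polyfit(ys,s,1)[0]))
f=lambda a:[(x/4+230,y/3.75+160) for x,y in a]
print(loc(ray('top',f([(221,328),(421,222)]),.049)))
for y in ys[::2]:
    print(round(y,2),prof('top',g,np.arange(.04,.092,.003),y,.052).round())
```

```text
[19.  19.5 19.  19.  20.  20.  18.5 19.5 19.5 20.5 20.5 19.5 19.5] 0.37777437041593737
stop back [86.  85.5 86.5 86.5 86.5 86.5 86.  87.5 86.5 86.5 86.5 86.  87. ] 0.2990713765793155
[[ 0.04157998  0.07834793]
 [ 0.04151675 -0.08033337]]
-0.06 [ 76.  77.  74.  70.  66.  63.  57.  52.  46.  42.  68. 127. 133. 134.
 135. 125.  66.  61.]
-0.04 [ 77.  77.  75.  72.  67.  62.  57.  54.  46.  40.  75. 123. 133. 132.
 134. 123.  70.  64.]
-0.02 [ 52.  55.  53.  51.  48.  47.  46.  42.  41.  37.  62.  97.  93.  98.
 128. 128.  78.  63.]
0.0 [53. 51. 51. 53. 53. 49. 48. 44. 41. 38. 56. 92. 97. 94. 95. 88. 67. 63.]
0.02 [54. 55. 55. 52. 52. 49. 45. 44. 41. 36. 46. 91. 97. 95. 95. 92. 64. 63.]
0.04 [52. 54. 54. 52. 51. 51. 47. 44. 40. 39. 55. 85. 97. 94. 95. 95. 72. 66.]
0.06 [51. 53. 54. 52. 50. 48. 47. 43. 40. 40. 61. 95. 97. 94. 93. 90. 73. 66.]
```

The roller is square (0.4° against the bar's 0.3°) and within about 1 mm of home. My lift started with a small backward move that may have eased it off the bar, so I'll do one more gentle press and this time lift straight up.

Run:
```python
from h import *
delta(.040,-.001,.100); delta(.04,-.001,.13)
```

```text
slide mm [  23.4   33.  -210.8] turn [0.02 0.19 0.01]
slide mm [  23.4    3.  -210.8] turn [0.02 0.19 0.01]
```

{"fn": "move_arm", "kwargs": {"gripper": [255, 255, 255, 255, 255], "slide": [[0.023, 0, -0.04], [0.023, 0, -0.08], [0.023, 0, -0.12], [0.023, 0, -0.16], [0.023, 0.01, -0.2]], "turn": [[0, 0, 0], [0, 0, 0], [0, 0, 0], [0, 0, 0], [0, 0, 0]]}}

```text
time: 10.3
eef_pos: [0.5342, 0.0264, 0.1242]
tool_rot: [-1.574, -0.003, 0.495]
ft_force: [0.5, 0.2, 0.5]
opening: 0.0002
```

{"fn": "move_arm", "kwargs": {"gripper": [255, 255], "slide": [[0.0, 0, 0], [0, 0, 0]], "turn": [[0, 0, 0], [0, 0, 0]]}}

```text
time: 10.47
eef_pos: [0.5323, 0.0267, 0.1219]
tool_rot: [-1.57, 0.001, 0.491]
ft_force: [-1.0, 1.0, -0.5]
opening: 0.0002
```

Run:
```python
from h import *
st();delta(.040,-.001,.078)
```

```text
t 10.47 loc [[38.1  4.7]] z 0.1219 rot [-8.998e+01  8.000e-02  2.811e+01] F cradle [-0.43  1.33 -0.48] open 0.0002
slide mm [ 2.  43.9 -5.7] turn [-0.02 -0.39 -0.08]
```

{"fn": "move_arm", "kwargs": {"gripper": [255, 255, 255, 255, 255], "slide": [[0.001, 0.015, -0.003], [0.002, 0.03, -0.006], [0.002, 0.04, -0.006], [0.002, 0.044, -0.006], [0.002, 0.044, -0.006]], "turn": [[0, -0.4, 0], [0, -0.4, 0], [0, -0.4, 0], [0, -0.4, 0], [0, -0.4, 0]]}}

```text
time: 10.88
eef_pos: [0.5346, 0.0265, 0.0779]
tool_rot: [-1.569, 0.002, 0.504]
ft_force: [0.1, -0.5, -0.1]
opening: 0.0001
```

Run:
```python
from h import *
st()
```

```text
t 10.88 loc [[40.   3.4]] z 0.0779 rot [-89.9    0.13  28.89] F cradle [-0.18 -0.44 -0.09] open 0.0001
```

{"fn": "move_arm", "kwargs": {"gripper": [255, 255, 255, 255, 255], "slide": [[0, 0.001, -0.004], [0, 0.002, -0.004], [0, 0.003, -0.004], [0, 0.0038, -0.004], [0, 0.0042, -0.004]], "turn": [[0, 0.3, 0], [0, 0.3, 0], [0, 0.3, 0], [0, 0.3, 0], [0, 0.3, 0]]}}

```text
time: 11.3
eef_pos: [0.5379, 0.0226, 0.075]
tool_rot: [-1.571, -0.0, 0.499]
ft_force: [0.4, -0.2, -0.0]
opening: -0.0002
```

{"fn": "move_arm", "kwargs": {"gripper": [255, 255, 255], "slide": [[0, 0.0004, 0], [0, 0.0006, 0], [0, 0.0006, 0]], "turn": [[0, 0, 0], [0, 0, 0], [0, 0, 0]]}}

```text
time: 11.55
eef_pos: [0.5378, 0.0225, 0.0741]
tool_rot: [-1.571, -0.0, 0.499]
ft_force: [1.0, 0.2, -0.4]
opening: -0.0
```

{"fn": "move_arm", "kwargs": {"gripper": [255, 255, 255], "slide": [[0, 0.0005, 0], [0, 0.001, 0], [0, 0.001, 0]], "turn": [[0, 0, 0], [0, 0, 0], [0, 0, 0]]}}

```text
time: 11.8
eef_pos: [0.5382, 0.0226, 0.0735]
tool_rot: [-1.571, -0.001, 0.498]
ft_force: [-0.3, 0.9, 2.9]
opening: 0.0001
```

{"fn": "move_arm", "kwargs": {"gripper": [255, 255, 255, 255, 255], "slide": [[0, 0.0005, 0], [0.002, 0.0006, 0], [0.004, 0.0006, 0], [0.006, 0.0006, 0], [0.006, 0.0006, 0]], "turn": [[0, 0, 0], [0, 0, 0], [0, 0, 0], [0, 0, 0], [0, 0, 0]]}}

```text
time: 12.22
eef_pos: [0.5416, 0.0244, 0.0735]
tool_rot: [-1.571, 0.004, 0.5]
ft_force: [-5.2, -3.8, 11.1]
opening: -0.0001
```

Run:
```python
from h import *
st()
```

```text
t 12.22 loc [[45.2 -1.7]] z 0.0735 rot [-90.02   0.21  28.63] F cradle [-6.38 -0.86 11.14] open -0.0001
```

It is firmly against the bar: 6.4 N of push and 11 N of press. Now I'll lift straight up and go behind the knob.

{"fn": "move_arm", "kwargs": {"gripper": [255, 255, 255, 255, 255], "slide": [[0, -0.002, 0], [0, -0.01, 0], [0, -0.035, 0], [0, -0.06, 0], [0, -0.06, 0]], "turn": [[0, 0, 0], [0, 0, 0], [0, 0, 0], [0, 0, 0], [0, 0, 0]]}}

```text
time: 12.63
eef_pos: [0.5466, 0.0252, 0.1372]
tool_rot: [-1.576, -0.008, 0.499]
ft_force: [0.4, -0.5, 0.0]
opening: -0.0001
```

Run:
```python
from h import *
st();delta(.009,.205,.13)
```

```text
t 12.63 loc [[50.  -3.4]] z 0.1372 rot [-90.29  -0.46  28.56] F cradle [ 0.13 -0.59  0.04] open -0.0001
slide mm [-40.8   5.8 208.5] turn [0.29 0.06 0.46]
```

{"fn": "move_arm", "kwargs": {"gripper": [255, 255, 255, 255, 255], "slide": [[-0.01, 0, 0.04], [-0.02, 0, 0.08], [-0.03, 0, 0.12], [-0.04, 0, 0.16], [-0.041, 0, 0.2]], "turn": [[0, 0, 0], [0, 0, 0], [0, 0, 0], [0, 0, 0], [0, 0, 0]]}}

```text
time: 13.05
eef_pos: [0.4085, 0.1818, 0.1322]
tool_rot: [-1.57, 0.002, 0.497]
ft_force: [0.1, 0.9, 1.0]
opening: -0.0001
```

{"fn": "move_arm", "kwargs": {"gripper": [255, 255, 255], "slide": [[0.0, 0, 0.008], [0, 0, 0.008], [0, 0, 0.008]], "turn": [[0, 0, 0], [0, 0, 0], [0, 0, 0]]}}

```text
time: 13.3
eef_pos: [0.4083, 0.1885, 0.1327]
tool_rot: [-1.572, -0.001, 0.5]
ft_force: [-0.0, -1.4, -0.5]
opening: -0.0002
```

Run:
```python
from h import *
st();delta(.009,.205,.05)
p,_=cap('top'); cv2.imwrite('pics/t8f.png',p); cv2.imwrite('pics/t8.png',cv2.resize(p[160:320,230:420],None,fx=4,fy=3.75,interpolation=cv2.INTER_CUBIC))
g=cv2.cvtColor(p,cv2.COLOR_BGR2GRAY)
ys=np.arange(-.06,.061,.01)
a=np.array([edges('top',g,.049,y,.005,.04,1) for y in ys]); print((a*1e3).round(1),np.degrees(np.polyfit(ys,a,1)[0]))
```

```text
t 13.3 loc [[  6.3 206.1]] z 0.1327 rot [-9.006e+01 -6.000e-02  2.867e+01] F cradle [-0.67 -1.19 -0.53] open -0.0002
slide mm [ 2.6 82.7 -1.1] turn [0.06 0.17 0.06]
[21.5 20.5 21.5 21.  20.  22.5 22.  21.  21.5 20.5 21.5 22.5 22. ] 0.4092555679505982
```

View pics/t8.png

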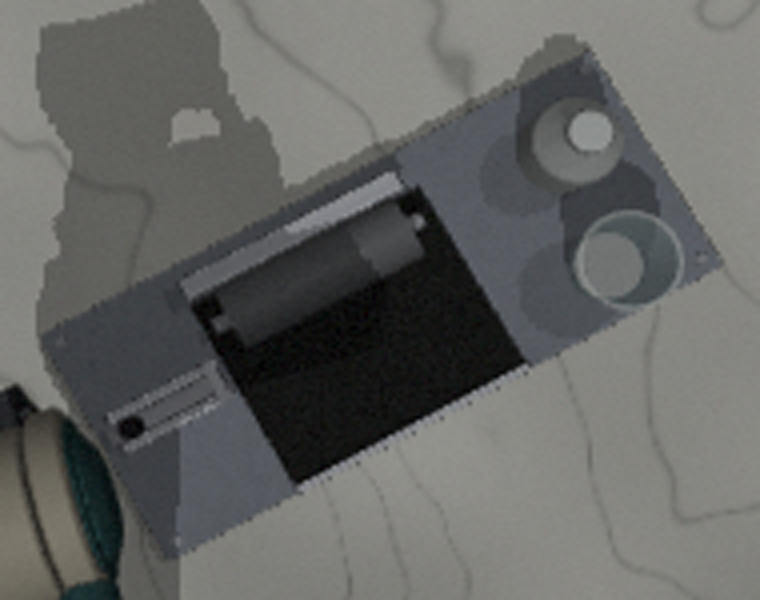

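The roller's rear edge is 2 mm further forward, giving a centre of about 45 mm, and it is still square: home. Next I'll descend behind the knob, which is at crop (130,428).

{"fn": "move_arm", "kwargs": {"gripper": [255, 255, 255, 255, 255], "slide": [[0.001, 0.03, 0], [0.002, 0.055, 0], [0.002, 0.075, 0], [0.002, 0.084, 0], [0.002, 0.084, 0]], "turn": [[0, 0, 0], [0, 0, 0], [0, 0, 0], [0, 0, 0], [0, 0, 0]]}}

```text
time: 13.77
eef_pos: [0.409, 0.1878, 0.0466]
tool_rot: [-1.57, 0.004, 0.496]
ft_force: [-1.0, -0.5, 0.8]
opening: 0.0005
```

{"fn": "move_arm", "kwargs": {"gripper": [255, 255], "slide": [[0.0, 0, 0], [0, 0, 0]], "turn": [[0, 0, 0], [0, 0, 0]]}}

```text
time: 13.93
eef_pos: [0.4109, 0.1892, 0.0494]
tool_rot: [-1.571, -0.002, 0.497]
ft_force: [0.7, 1.0, -1.0]
opening: -0.0004
```

Run:
```python
from h import *
st();delta(.009,.183,.049)
```

```text
t 13.93 loc [[  9.  205.4]] z 0.0494 rot [-90.03  -0.12  28.5 ] F cradle [ 1.09  0.49 -0.99] open -0.0004
slide mm [  0.    0.4 -22.4] turn [0.03 0.   0.12]
```

Now I'll push in −y. Expect contact after about 22 mm and the end of travel at about 77 mm.

{"fn": "move_arm", "kwargs": {"gripper": [255, 255, 255, 255, 255], "slide": [[0, 0, -0.008], [0, 0, -0.015], [0, 0, -0.022], [0, 0, -0.027], [0, 0, -0.032]], "turn": [[0, 0, 0], [0, 0, 0], [0, 0, 0], [0, 0, 0], [0, 0, 0]]}}

```text
time: 14.35
eef_pos: [0.4255, 0.1611, 0.049]
tool_rot: [-1.57, -0.002, 0.497]
ft_force: [-0.2, 3.1, 1.4]
opening: 0.0001
```

{"fn": "move_arm", "kwargs": {"gripper": [255, 255, 255, 255, 255], "slide": [[0, 0, -0.006], [0, 0, -0.012], [0, 0, -0.018], [0, 0, -0.024], [0, 0, -0.03]], "turn": [[0, 0, 0], [0, 0, 0], [0, 0, 0], [0, 0, 0], [0, 0, 0]]}}

```text
time: 14.77
eef_pos: [0.4393, 0.1345, 0.0485]
tool_rot: [-1.571, -0.0, 0.498]
ft_force: [0.1, 2.5, 1.7]
opening: -0.0002
```

{"fn": "move_arm", "kwargs": {"gripper": [255, 255, 255, 255, 255], "slide": [[0, 0, -0.002], [0, 0, -0.004], [0, 0, -0.006], [0, 0, -0.008], [0, 0, -0.01]], "turn": [[0, 0, 0], [0, 0, 0], [0, 0, 0], [0, 0, 0], [0, 0, 0]]}}

```text
time: 15.18
eef_pos: [0.4438, 0.1261, 0.0484]
tool_rot: [-1.571, 0.0, 0.499]
ft_force: [-1.2, 2.7, -0.0]
opening: 0.0001
```

Run:
```python
from h import *
st()
p,_=cap('side'); cv2.imwrite('pics/s9.png',cv2.resize(p[160:280,200:350],None,fx=5,fy=5,interpolation=cv2.INTER_CUBIC))
```

```text
t 15.18 loc [[  7.7 134.3]] z 0.0484 rot [-8.999e+01  1.000e-02  2.857e+01] F cradle [ 0.22  2.92 -0.04] open 0.0001
```

View pics/s9.png

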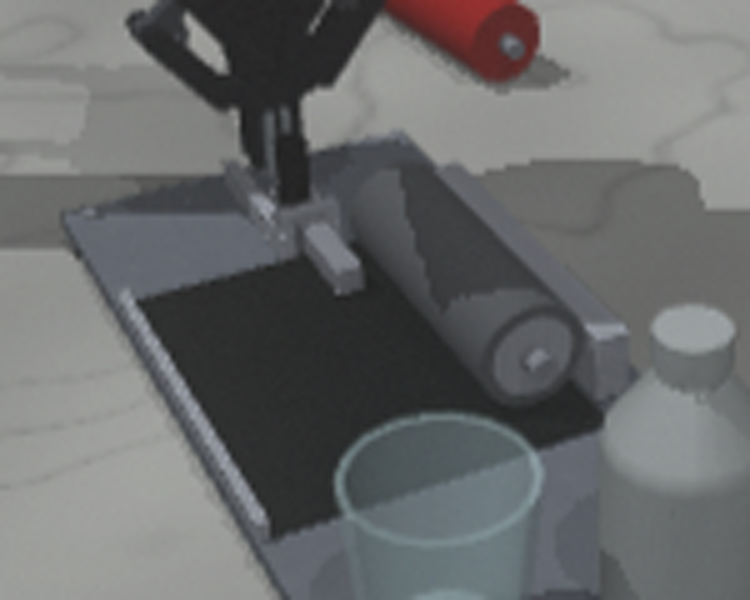

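The bolt bar, tip near crop (350,280), is passing behind the roller without touching it. About 6 mm remain.

{"fn": "move_arm", "kwargs": {"gripper": [255, 255, 255, 255, 255], "slide": [[0.001, 0, -0.002], [0.001, 0, -0.004], [0.001, 0, -0.006], [0.001, 0, -0.007], [0.001, 0, -0.008]], "turn": [[0, 0, 0], [0, 0, 0], [0, 0, 0], [0, 0, 0], [0, 0, 0]]}}

```text
time: 15.65
eef_pos: [0.4454, 0.1234, 0.0483]
tool_rot: [-1.561, 0.002, 0.494]
ft_force: [-8.2, 19.6, 5.6]
opening: -0.0001
```

Run:
```python
from h import *
st()
```

```text
t 15.65 loc [[  7.9 131.2]] z 0.0483 rot [-89.44   0.1   28.3 ] F cradle [ 2.12 21.14  5.56] open -0.0001
```

A solid stop at 21 N. I'll back off, rise and verify.

{"fn": "move_arm", "kwargs": {"gripper": [255, 255, 255, 255, 255], "slide": [[0, 0, 0.008], [0, 0, 0.02], [0, 0, 0.03], [0, -0.03, 0.03], [0, -0.07, 0.04]], "turn": [[0, 0, 0], [0, 0, 0], [0, 0, 0], [0, 0, 0], [0, 0, 0]]}}

```text
time: 16.07
eef_pos: [0.4269, 0.1539, 0.1165]
tool_rot: [-1.57, 0.008, 0.499]
ft_force: [1.9, -0.6, 0.6]
opening: -0.0
```

{"fn": "move_arm", "kwargs": {"gripper": [255, 255, 255, 255, 255], "slide": [[0, -0.02, 0.03], [0, -0.04, 0.06], [0, -0.04, 0.1], [0, -0.04, 0.1], [0, -0.04, 0.1]], "turn": [[0, 0, 0], [0, 0, 0], [0, 0, 0], [0, 0, 0], [0, 0, 0]]}}

```text
time: 16.48
eef_pos: [0.3804, 0.244, 0.1588]
tool_rot: [-1.572, -0.001, 0.504]
ft_force: [-0.4, -0.4, -0.4]
opening: -0.0003
```

Run:
```python
from h import *
st()
p,d=cap('top'); cv2.imwrite('pics/t10.png',cv2.resize(p[160:320,230:420],None,fx=4,fy=3.75,interpolation=cv2.INTER_CUBIC))
g=cv2.cvtColor(p,cv2.COLOR_BGR2GRAY)
ys=np.arange(-.06,.041,.01)
a=np.array([edges('top',g,.049,y,.005,.04,1) for y in ys]); print((a*1e3).round(1),np.degrees(np.polyfit(ys,a,1)[0]))
P=cloud('top',d); L=loc(P.reshape(-1,3)).reshape(400,640,2)
s=(abs(L[...,0]-.009)<.015)&(L[...,1]>.09)&(L[...,1]<.17)&(P[...,2]>.065)&(P[...,2]<.09); print('knob',s.sum(),L[s].mean(0)*1e3)
p,_=cap('side'); cv2.imwrite('pics/s10.png',cv2.resize(p[160:340,200:400],None,fx=4,fy=3.3,interpolation=cv2.INTER_CUBIC))
```

```text
t 16.48 loc [[  8.3 268.2]] z 0.1588 rot [-9.005e+01 -4.000e-02  2.886e+01] F cradle [-0.52 -0.15 -0.41] open -0.0003
[21.5 20.  21.  21.5 20.  22.5 21.5 19.5 21.5 21.  21.5] 0.15626121685387062
knob 29 [ 10.72092108 111.86003164]
```

View pics/t10.png

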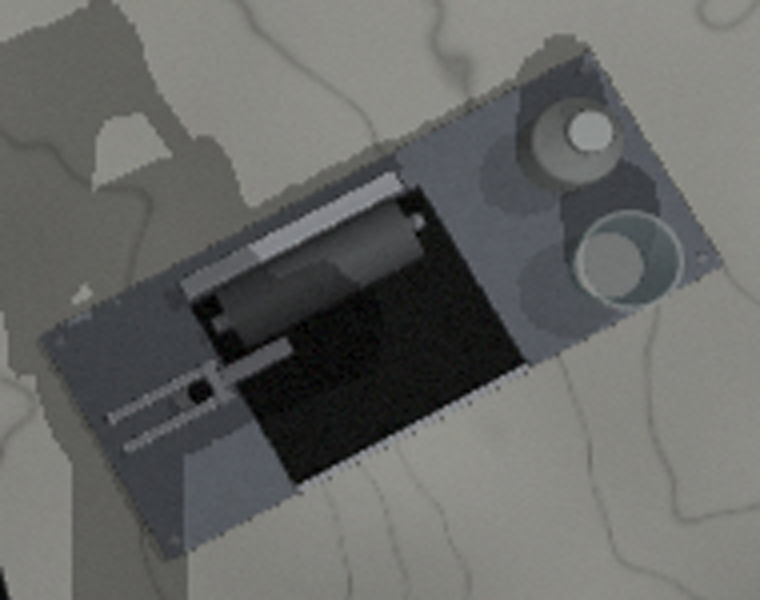

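View pics/s10.png

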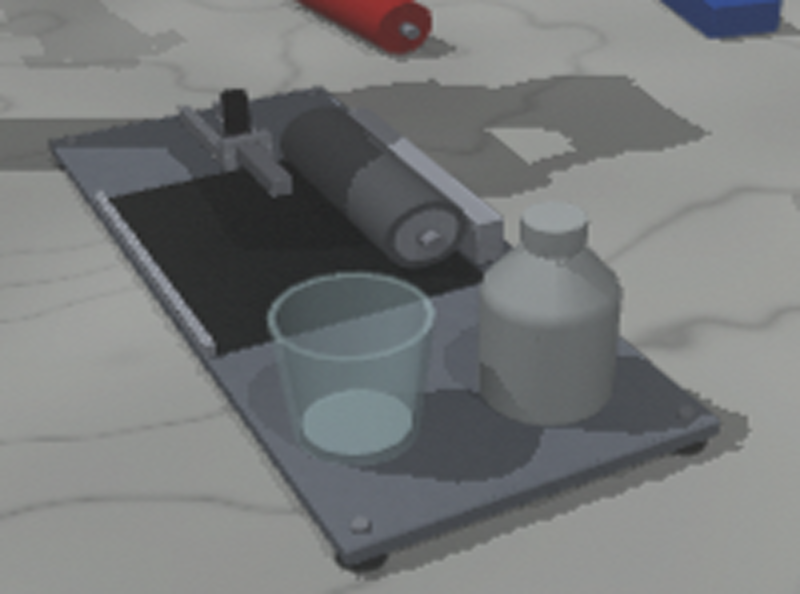

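Run:
```python
from h import *
f=lambda a:[(x/4+230,y/3.75+160) for x,y in a]
print((loc(ray('top',f([(131,428),(199,391)]),.0745))*1e3).round(1))
# dark centroid, both
import cv2
A=cv2.imread('pics/t8f.png'); p,_=cap('top')
q,_=cap('side'); B=cv2.imread('pics/side0.png')
for im,box in((A,(255,268,282,268)),(p,None)):
    g=cv2.cvtColor(im,cv2.COLOR_BGR2GRAY)
    c=(262.75,274.1) if box else (279.75,264.3)
    x0,y0=int(c[0])-6,int(c[1])-6; w=g[y0:y0+13,x0:x0+13].astype(float); m=(w<38)
    wt=np.clip(45-w,0,None)*cv2.dilate(m.astype(np.uint8),np.ones((3,3)))
    yy,xx=np.mgrid[y0:y0+13,x0:x0+13]
    u=(wt*xx).sum()/wt.sum(); v=(wt*yy).sum()/wt.sum(); print(u,v,m.sum(),(loc(ray('top',[(u,v)],.0745))*1e3).round(1)); print(w.astype(int))
```

```text
[[  8.8 164. ]
 [  9.2 112.2]]
262.4188422247446 273.62542565266745 31 [[ 10.4 164.2]]
[[ 62  65  64  62  69  94  93  97  95  99  62  77  70]
 [ 62  63  67  89  88  97  95 102  72  72  71  78  82]
 [ 64 106  90  97  96 101  72  64  66  81  82  82  85]
 [ 41  99  97  95  69  51  29  22  35  59  85  82  86]
 [ 50  85 110  53  34   5  14   9  10  26  83  86  89]
 [ 60  67  72  45  10  18  11  19   1  14  68  82  65]
 [ 64  64  63  44   9  14  12  17  11  10  49  64  86]
 [ 59  69  65  50  14  10  12  10  16  36 103  90  96]
 [ 53  70  71  70  36  27  12  12  46  87 101  99  96]
 [ 50  59  71  73  64  45  61  90  88  96  96 112  71]
 [ 55  53  71  57  60  78  90  99  96 100  74  79  62]
 [ 52  56  59  51  56 106  95 105  77  70  61  64  63]
 [ 62  54  61  59  54  73  81  76  61  64  66  63  61]]
279.5247883917775 264.0278113663845 28 [[ 10.1 112.4]]
[[ 66  65  62  62  64  71  79  86  98  97  96  42  66]
 [ 68  66  65  70  94  91  93  83  92  97  95  79  81]
 [ 64  67 103  91  98  98 105  71  71  98  94  97  70]
 [103  92  98  97 104  66  55  27  42  91  97  98  87]
 [101  96  98  90  49  26  14   9  18  47  97  98  96]
 [100 107  58  67  20  12   9  15  18  17  77  96  98]
 [ 70  71  62  66  20  12   6  18  11  11  57  97  98]
 [ 71  69  72  71  25  13  12   9  14  18  57  91  96]
 [ 62  75  73  72  49  11  11  14  27 103  87  84  98]
 [ 54  74  74  74  70  54  19  67  85  99  96  84  79]
 [ 54  57  76  71  60  73  92  90  97  98 111  60  67]
 [ 54  49  56  63  79  91 101  97  99  73  80  63  61]
 [ 53  59 102  88  95 100 103  74  74  60  61  60  64]]
```

The bolt has travelled about 52 mm by two measures, and I need 55. I want to see what stopped the push.

Run:
```python
from h import *
d=np.mean([cap('top')[1] for _ in range(3)],0); P=cloud('top',d); L=loc(P.reshape(-1,3)).reshape(400,640,2)
print('   x\\y', list(range(60,190,6)))
for x in range(-9,31,4):
    row=[]
    for y in range(60,190,6):
        s=(abs(L[...,0]*1e3-x)<2.5)&(abs(L[...,1]*1e3-y)<3.5)&(P[...,2]<.2); row.append(int(round(1e3*np.median(P[s][:,2])-24)) if s.any() else -99)
    print(x,row)
q,_=cap('side'); cv2.imwrite('pics/s11.png',cv2.resize(q[175:225,235:305],None,fx=10,fy=10,interpolation=cv2.INTER_CUBIC))
```

```text
x\y [60, 66, 72, 78, 84, 90, 96, 102, 108, 114, 120, 126, 132, 138, 144, 150, 156, 162, 168, 174, 180, 186]
-9 [0, 1, 1, -1, 0, -2, -2, -3, -3, -4, -3, -2, -3, -3, -4, -2, -2, -3, -2, -3, -2, -3]
-5 [-1, 0, 1, 0, 0, -1, 6, 15, 10, 10, 10, 11, 3, 5, 11, 3, 4, 5, 4, 10, -3, -3]
-1 [0, 1, 1, 0, 0, -1, 13, 21, 11, 10, 12, 10, 12, 12, 11, 11, 12, 10, 12, 12, -2, -2]
3 [0, 0, 4, 15, 7, 0, 18, 19, 12, 12, 11, 13, 4, -1, 3, 5, 1, 5, 5, 4, -2, -2]
7 [16, 16, 17, 17, 17, 17, 18, 22, 50, 51, 17, 17, 6, -4, -3, -2, -3, -2, -3, -2, -4, -3]
11 [16, 16, 17, 17, 16, 16, 18, 21, 51, 51, 50, 17, 16, -3, -3, -2, -3, -2, -3, -2, -3, -3]
15 [17, 15, 16, 15, 16, 16, 19, 21, 51, 50, 33, 17, 14, -2, -3, -4, -3, -3, -3, -4, -1, -2]
19 [0, 0, 0, 0, 1, 1, 9, 20, 14, 11, 11, 13, 8, -1, -3, -3, 3, 5, 10, 10, 1, -2]
23 [35, 37, 0, 0, 1, 0, 11, 20, 12, 11, 12, 12, 12, 10, 11, 11, 12, 12, 10, 12, 4, -2]
27 [40, 41, 1, 0, 1, -3, -3, 8, 5, 5, -2, 4, 3, 4, 3, 5, 4, 4, 10, 4, -2, -3]
```

View pics/s11.png

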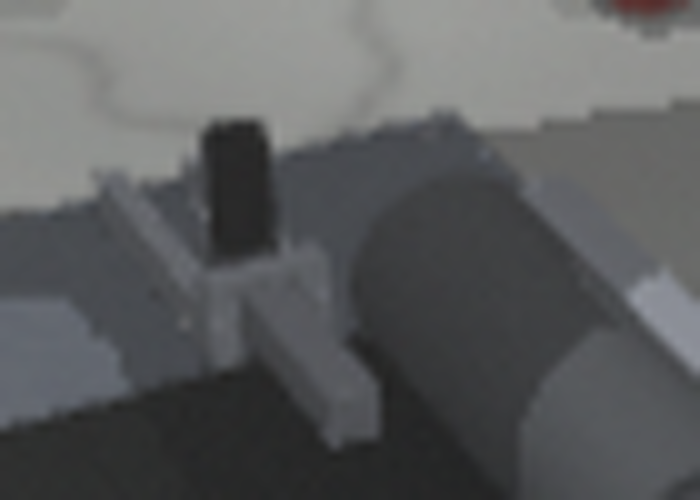

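Run:
```python
from h import *
import cv2
q,_=cap('side'); B=cv2.imread('pics/side0.png')
for im,c in((B,(251,188)),(q,(259,194))):
    g=cv2.cvtColor(im,cv2.COLOR_BGR2GRAY); x0,y0=c[0]-8,c[1]-14
    w=g[y0:y0+26,x0:x0+16]; print(x0,y0); print(w[:, :])
```

```text
243 174
[[146 148 148 148 148 149 148 149 148 148 148 149 150 149 150 148]
 [148 146 147 147 148 147 148 147 148 149 149 149 150 149 149 150]
 [146 146 146 146 147 147 147 147 147 148 149 149 148 149 150 150]
 [144 146 146 147 146 147 141 135 135 140 147 148 148 150 148 150]
 [143 144 145 144 144 134 100  77  79 105 133 147 147 149 148 148]
 [136 139 142 143 142  76  40  41  39  41  53 147 147 148 148 148]
 [132 131 137 142 139  43  41  40  41  40  52 139 146 147 147 148]
 [132 130 133 138 137  40  41  41  38  38  48 115 146 147 147 146]
 [135 133 131 135 138  44  40  41  41  40  47 109 146 146 144 136]
 [138 132 127 135 139  54  40  41  39  38  43  88 144 144 134 102]
 [138 131 132 136 137  63  40  41  41  40  42  87 143 142 102 101]
 [138 132 132 134 134  80  41  40  40  41  43  81 142 133 100 102]
 [138 137 133 130 130  77  40  41  40  38  41  63 138  98  98 100]
 [141 140 138 136 130  76  40  40  41  41  41  61 124  95  97  97]
 [131 134 133 132 131  74  40  41  39  38  40  54  91  90  94  97]
 [ 99  99 100 101 100  62  40  40  42  41  42  44  95  93  91  93]
 [100  99 100  98  7
[... 1701 characters left out ...]
  42  42  55  74  75  75  75]
 [ 77  74  75  76  96  40  41  41  43  40  43  55  75  77  74  76]
 [ 89  79  75  76  75  41  40  42  41  41  40  58  77  75  76  75]
 [100  89  76  74  76  41  41  40  39  41  42  63  85  76  79  79]
 [102 100  88  71  74  48  41  40  41  41  48  57  99  83  90  91]
 [100 102 103  80  70  53  46  48  54  61  75  76 100 100  99 100]
 [ 86 104 100 103  75  68  75  75  88 100 100  99  99  97  96  95]
 [ 80  99 102  97  93 100  99  98 100  96  95  95  92  88  94  93]
 [ 79  80 100  90  88  97  97  93  92  91  87  91  88  81  92  94]
 [ 77  78  81  89  83  94  94  88  81  89  88  89  89  90  86  94]
 [ 73  77  79  80  83  94  95  93  71  82  88  89  89  88  89  86]]
```

I'll simply push again, slowly and with slightly better x alignment, and watch the position and force.

Run:
```python
from h import *
for y in (.164,.112,.109): print(y,proj('side',wor([[.009,y]],.0745)).round(2),proj('top',wor([[.009,y]],.0745)).round(2))
st(); delta(.010,.155,.09)
```

```text
0.164 [[250.42 179.13]] [[262.73 274.06]]
0.112 [[257.98 187.74]] [[279.86 264.31]]
0.109 [[258.44 188.26]] [[280.84 263.75]]
t 16.93 loc [[  8.7 265.5]] z 0.1582 rot [-9.000e+01  3.000e-02  2.847e+01] F cradle [0.22 0.18 0.74] open 0.0
slide mm [   1.4   68.2 -110.5] turn [ 0.   -0.03 -0.03]
```

{"fn": "move_arm", "kwargs": {"gripper": [255, 255, 255, 255, 255], "slide": [[0.001, 0.0, -0.035], [0.001, 0.02, -0.07], [0.001, 0.04, -0.1], [0.001, 0.065, -0.11], [0.001, 0.085, -0.11]], "turn": [[0, 0, 0], [0, 0, 0], [0, 0, 0], [0, 0, 0], [0, 0, 0]]}}

```text
time: 17.35
eef_pos: [0.4368, 0.1438, 0.0724]
tool_rot: [-1.572, -0.001, 0.494]
ft_force: [-0.6, 0.0, -0.4]
opening: -0.0
```

{"fn": "move_arm", "kwargs": {"gripper": [255, 255, 255, 255], "slide": [[0, 0.01, 0], [0, 0.02, 0], [0, 0.02, 0], [0, 0.02, 0]], "turn": [[0, 0, 0], [0, 0, 0], [0, 0, 0], [0, 0, 0]]}}

```text
time: 17.68
eef_pos: [0.4349, 0.146, 0.0531]
tool_rot: [-1.57, 0.001, 0.498]
ft_force: [-0.0, -0.3, 0.2]
opening: -0.0002
```

Run:
```python
from h import *
st(); delta(.010,.131,.052)
```

```text
t 17.68 loc [[  9.5 156. ]] z 0.0531 rot [-8.997e+01  7.000e-02  2.851e+01] F cradle [-0.14 -0.24  0.2 ] open -0.0002
slide mm [  0.5   1.1 -25. ] turn [-0.03  0.01 -0.07]
```

{"fn": "move_arm", "kwargs": {"gripper": [255, 255, 255, 255, 255], "slide": [[0, 0, -0.007], [0, 0, -0.014], [0, 0, -0.019], [0, 0, -0.022], [0, 0, -0.024]], "turn": [[0, 0, 0], [0, 0, 0], [0, 0, 0], [0, 0, 0], [0, 0, 0]]}}

```text
time: 18.1
eef_pos: [0.4473, 0.1248, 0.0539]
tool_rot: [-1.571, -0.001, 0.498]
ft_force: [0.7, 0.7, -0.1]
opening: -0.0001
```

Run:
```python
from h import *
st()
```

```text
t 18.1 loc [[ 10.2 131.5]] z 0.0539 rot [-9.002e+01 -6.000e-02  2.851e+01] F cradle [ 0.93  0.3  -0.05] open -0.0001
```

{"fn": "move_arm", "kwargs": {"gripper": [255, 255, 255, 255], "slide": [[0, 0, -0.001], [0, 0, -0.002], [0, 0, -0.003], [0, 0, -0.003]], "turn": [[0, 0, 0], [0, 0, 0], [0, 0, 0], [0, 0, 0]]}}

```text
time: 18.43
eef_pos: [0.4473, 0.1246, 0.0539]
tool_rot: [-1.567, -0.001, 0.496]
ft_force: [-2.2, 6.9, 4.4]
opening: -0.0005
```

Run:
```python
from h import *
st()
```

```text
t 18.43 loc [[ 10.1 131.3]] z 0.0539 rot [-8.978e+01 -5.000e-02  2.845e+01] F cradle [1.4  7.09 4.43] open -0.0005
```

The push stopped at the same place (131.3 mm) at a different height and x, so it is a rigid stop. I'll check the bolt's edges before and after against the bridge, to see whether this is the end of travel.

{"fn": "move_arm", "kwargs": {"gripper": [255, 255, 255, 255, 255], "slide": [[0, 0, 0.006], [0, 0, 0.02], [0, 0, 0.03], [0, -0.03, 0.05], [0, -0.06, 0.08]], "turn": [[0, 0, 0], [0, 0, 0], [0, 0, 0], [0, 0, 0], [0, 0, 0]]}}

```text
time: 18.85
eef_pos: [0.4089, 0.1918, 0.1122]
tool_rot: [-1.571, 0.004, 0.497]
ft_force: [1.8, 0.8, 0.6]
opening: 0.0004
```

{"fn": "move_arm", "kwargs": {"gripper": [255, 255, 255, 255], "slide": [[0, -0.02, 0.03], [0, -0.04, 0.06], [0, -0.04, 0.06], [0, -0.04, 0.06]], "turn": [[0, 0, 0], [0, 0, 0], [0, 0, 0], [0, 0, 0]]}}

```text
time: 19.18
eef_pos: [0.3811, 0.2465, 0.154]
tool_rot: [-1.572, -0.003, 0.503]
ft_force: [0.0, -0.1, -0.7]
opening: 0.0003
```

Run:
```python
from h import *
st()
b=np.mean([cap('top')[0].astype(float) for _ in range(4)],0); cv2.imwrite('pics/t12f.png',b)
def yp(im,x,z,ys):
    g=cv2.cvtColor(im,cv2.COLOR_BGR2GRAY); uv=proj('top',wor(np.c_[np.full(len(ys),x),ys],z)).astype(np.float32)
    return cv2.remap(g,uv[:,0].reshape(1,-1),uv[:,1].reshape(1,-1),cv2.INTER_LINEAR)[0].astype(int)
A=cv2.imread('pics/t8f.png'); B=cv2.imread('pics/t12f.png'); A0=cv2.imread('pics/top0.png')
ys=np.arange(.05,.2,.002)
for nm,im in(('before',A),('start',A0),('after',B)):
    for x,z in((.009,.0745),(.009,.04),(.023,.045),(-.002,.045)):
        v=yp(im,x,z,ys); print(nm,x,z,' '.join(f'{int(round(y*1e3))}:{k}' for y,k in zip(ys,v)) )
cv2.imwrite('pics/t12.png',np.hstack([cv2.resize(i[240:300,250:320],None,fx=5.6,fy=7,interpolation=cv2.INTER_NEAREST) for i in(A,B)]))
```

```text
t 19.18 loc [[ 10.1 270. ]] z 0.154 rot [-90.05  -0.16  28.8 ] F cradle [-0.   -0.07 -0.68] open 0.0003
before 0.009 0.0745 50:12 52:9 54:8 56:8 58:11 60:10 62:13 64:11 66:7 68:14 70:14 72:16 74:15 76:12 78:8 80:11 82:12 84:13 86:13 88:25 90:56 92:57 94:57 96:85 98:95 100:97 102:93 104:88 106:85 108:84 110:84 112:85 114:86 116:86 118:86 120:85 122:85 124:85 126:85 128:85 130:86 132:85 134:85 136:86 138:85 140:85 142:84 144:85 146:84 148:86 150:85 152:85 154:80 156:40 158:11 160:5 162:14 164:15 166:12 168:11 170:14 172:26 174:55 176:71 178:71 180:64 182:55 184:54 186:59 188:67 190:60 192:37 194:23 196:14 198:19 200:21
before 0.009 0.04 50:12 52:9 54:8 56:8 58:11 60:10 62:13 64:12 66:7 68:13 70:15 72:16 74:16 76:14 78:10 80:11 82:12 84:12 86:13 88:13 90:39 92:59 94:54 96:67 98:90 100:96 102:96 104:93 106:87 108:85 110:84 112:85 114:85 116:86 118:86 120:86 122:85 124:85 126:85 128:85 130:85 132:86 134:85 136:85 138:85 140:86 142:85 144:84 146:85 148:85 150:85 152:85 154:84 156:84 158:63 160:23 162:7 164:7 166:16 168:14 170:12 172:11 174:15 176:27 178:58 180:71 182:71 184:63 186:55 188:5
[... 4737 characters left out ...]
3 188:63 190:64 192:72 194:79 196:87 198:92 200:94
after -0.002 0.045 50:11 52:13 54:13 56:11 58:11 60:10 62:12 64:12 66:11 68:12 70:10 72:10 74:11 76:9 78:12 80:12 82:13 84:12 86:13 88:14 90:30 92:50 94:67 96:86 98:98 100:97 102:97 104:94 106:86 108:88 110:98 112:100 114:97 116:98 118:97 120:98 122:99 124:98 126:95 128:94 130:96 132:97 134:97 136:96 138:99 140:99 142:97 144:98 146:98 148:97 150:101 152:100 154:95 156:96 158:97 160:101 162:101 164:97 166:98 168:98 170:97 172:102 174:101 176:97 178:88 180:64 182:56 184:62 186:63 188:64 190:63 192:70 194:79 196:90 198:94 200:94[ WARN:0@5.026] global loadsave.cpp:1063 imwrite_ Unsupported depth image for selected encoder is fallbacked to CV_8U.
```

View pics/t12.png

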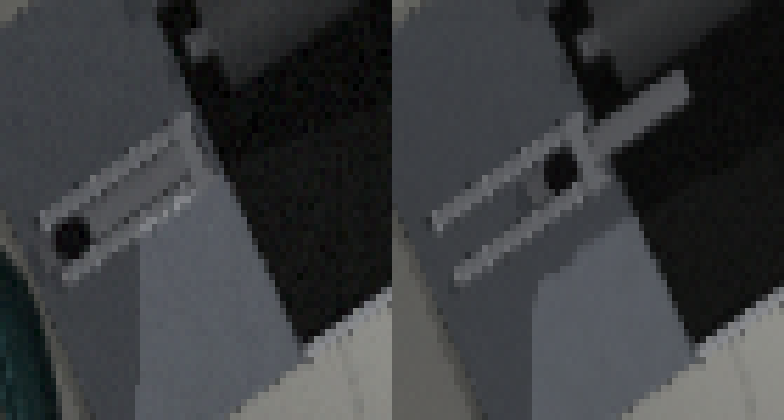

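The knob, bar end and robot position all give about 52 mm of travel. The picture shows the knob's front face (y≈104) right against the guide's bridge (back face ≈104), so this looks like the solid end. Before accepting 3 mm short of nominal, I'll make one firmer push of about 30 N to rule out sticking.

{"fn": "move_arm", "kwargs": {"gripper": [255, 255, 255, 255, 255], "slide": [[-0.001, 0.0, -0.035], [-0.001, 0.02, -0.07], [-0.001, 0.04, -0.1], [-0.001, 0.065, -0.115], [-0.001, 0.085, -0.115]], "turn": [[0, 0, 0], [0, 0, 0], [0, 0, 0], [0, 0, 0], [0, 0, 0]]}}

```text
time: 19.8
eef_pos: [0.4369, 0.14, 0.066]
tool_rot: [-1.572, 0.001, 0.494]
ft_force: [0.9, 1.2, 0.3]
opening: -0.0003
```

{"fn": "move_arm", "kwargs": {"gripper": [255, 255, 255, 255], "slide": [[0, 0.01, 0], [0, 0.021, 0], [0, 0.021, 0], [0, 0.021, 0]], "turn": [[0, 0, 0], [0, 0, 0], [0, 0, 0], [0, 0, 0]]}}

```text
time: 20.13
eef_pos: [0.4348, 0.1427, 0.0459]
tool_rot: [-1.57, 0.003, 0.497]
ft_force: [-0.9, -0.8, 0.2]
opening: 0.0003
```

Run:
```python
from h import *
st(); delta(.009,.131,.047)
```

```text
t 20.13 loc [[  7.8 153.2]] z 0.0459 rot [-89.95   0.17  28.46] F cradle [-1.16 -0.24  0.16] open 0.0003
slide mm [  1.2  -1.1 -22.2] turn [-0.05 -0.04 -0.17]
```

{"fn": "move_arm", "kwargs": {"gripper": [255, 255, 255, 255, 255], "slide": [[0.001, -0.001, -0.007], [0.001, -0.001, -0.014], [0.001, -0.001, -0.02], [0.001, -0.001, -0.024], [0.001, -0.001, -0.027]], "turn": [[0, 0, 0], [0, 0, 0], [0, 0, 0], [0, 0, 0], [0, 0, 0]]}}

```text
time: 20.55
eef_pos: [0.4478, 0.1246, 0.0488]
tool_rot: [-1.56, -0.002, 0.491]
ft_force: [-6.8, 26.2, 8.9]
opening: -0.0001
```

{"fn": "move_arm", "kwargs": {"gripper": [255, 255, 255, 255], "slide": [[0, 0, -0.001], [0, 0, -0.002], [0, 0, -0.003], [0, 0, -0.003]], "turn": [[0, 0, 0], [0, 0, 0], [0, 0, 0], [0, 0, 0]]}}

```text
time: 20.88
eef_pos: [0.4478, 0.1246, 0.0488]
tool_rot: [-1.556, -0.002, 0.491]
ft_force: [-8.1, 26.5, 8.1]
opening: 0.0003
```

Run:
```python
from h import *
st()
p,_=cap('side'); cv2.imwrite('pics/s13.png',cv2.resize(p[150:230,225:325],None,fx=7,fy=7,interpolation=cv2.INTER_CUBIC))
```

```text
t 20.88 loc [[ 10.5 131.1]] z 0.0488 rot [-89.17  -0.13  28.11] F cradle [ 5.48 27.17  8.09] open 0.0003
```

View pics/s13.png

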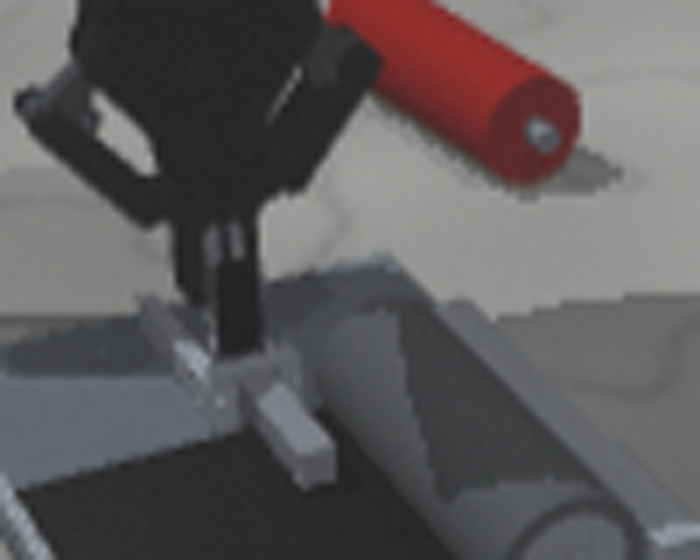

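Even at 27 N it doesn't move (131.1 mm). The knob stands against the bridge with the bar behind the roller, so this is the solid end of travel. I'll retract clear and do a final check.

{"fn": "move_arm", "kwargs": {"gripper": [255, 255, 255, 255, 255], "slide": [[0, 0, 0.008], [0, 0, 0.02], [0, 0, 0.03], [0, -0.03, 0.05], [0, -0.06, 0.08]], "turn": [[0, 0, 0], [0, 0, 0], [0, 0, 0], [0, 0, 0], [0, 0, 0]]}}

```text
time: 21.35
eef_pos: [0.4118, 0.1868, 0.107]
tool_rot: [-1.571, 0.004, 0.496]
ft_force: [1.3, 0.1, 0.9]
opening: 0.0001
```

{"fn": "move_arm", "kwargs": {"gripper": [255, 255, 255, 255, 255], "slide": [[0, -0.03, 0.03], [0, -0.06, 0.06], [0, -0.08, 0.08], [0, -0.08, 0.08], [0, -0.08, 0.08]], "turn": [[0, 0, 0], [0, 0, 0], [0, 0, 0], [0, 0, 0], [0, 0, 0]]}}

```text
time: 21.77
eef_pos: [0.3746, 0.2587, 0.1885]
tool_rot: [-1.572, -0.003, 0.501]
ft_force: [0.3, 0.1, -0.7]
opening: -0.0
```

Run:
```python
from h import *
st()
p,d=cap('top'); cv2.imwrite('pics/t14.png',cv2.resize(p[160:320,230:420],None,fx=4,fy=3.75,interpolation=cv2.INTER_CUBIC))
g=cv2.cvtColor(p,cv2.COLOR_BGR2GRAY)
ys=np.arange(-.06,.031,.01)
a=np.array([edges('top',g,.049,y,.01,.04,1) for y in ys]); print((a*1e3).round(1),np.degrees(np.polyfit(ys,a,1)[0]))
P=cloud('top',d); L=loc(P.reshape(-1,3)).reshape(400,640,2)
s=(abs(L[...,0]-.009)<.015)&(L[...,1]>.09)&(L[...,1]<.17)&(P[...,2]>.065)&(P[...,2]<.09); print('knob',s.sum(),L[s].mean(0)*1e3)
```

```text
t 21.77 loc [[ 10.2 283.8]] z 0.1885 rot [-90.06  -0.19  28.72] F cradle [ 0.3  -0.09 -0.74] open -0.0
[20.5 20.5 21.5 21.5 20.5 28.  21.  20.  21.5 37. ] 5.347606087887681
knob 28 [ 10.68726196 112.17535876]
```

View pics/t14.png

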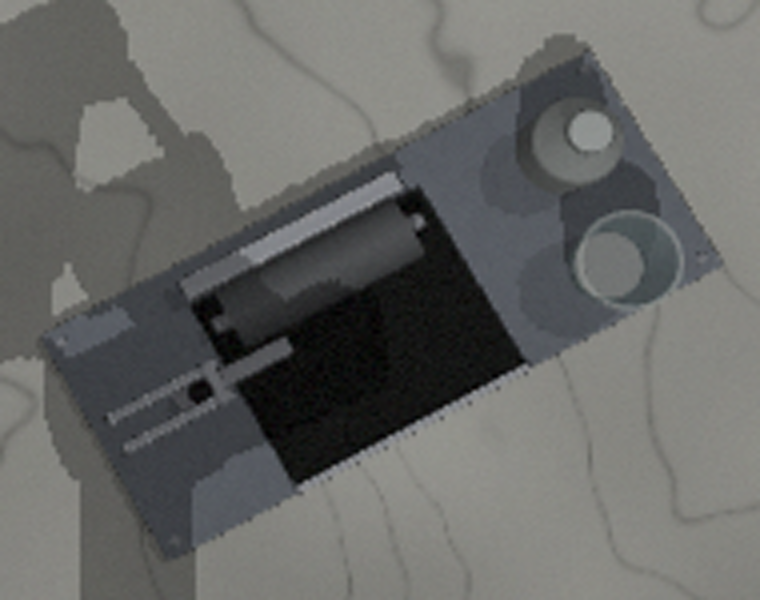

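The roller is home, and the two odd edge values (28 and 37) come from shadow borders. The bolt is in behind it, the bottle and beaker haven't moved, and the hand is clear.

Run:
```python
from station import arm
print(arm.finish_job())
```

```text
the job is handed in; nothing more can be done
None
```

The roller is home against the stop bar and the bolt is pushed in behind it to a solid stop, but the bolt measures about 52 mm of travel, not 55 mm. I handed the job in at about 22 s, with the hand clear of everything.

- **Roller:** I rolled it about 42 mm in four short strokes from on top, then made one extra press up to the bar, because my first lift had eased it back about 2 mm. Press was mostly 3–8 N, with brief readings of 12.5 N on one landing and 11 N in the last press. The last clean check put its middle at about +45 mm and square to the bar within about 0.2°. In the final picture two edge readings (28 and 37 mm) were shadow borders, so I ignored them; the rest agreed.
- **Bolt:** A firmer second and third push, up to 27 N, did not move it past the same point (within 0.2 mm). The top picture shows the knob against the guide's bridge, so I took this as the end of travel. I could not explain the 3 mm difference from the nominal 55 mm.
- **Bystanders:** The bottle and beaker stayed where they were.

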